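# Fetch a lock cylinder from the parts case

### The arm

A 6-joint arm with a two-finger parallel gripper is mounted at the origin on a cart in front of the work surface, level with it; the furniture and walls round the work are solid. World frame = base frame: x ahead of the robot, y to its left, z up, the work surface at z = 0. Lengths are in m, angles in rad, forces in N, time in s.
With the tool pointing down it reaches from about 0.275 to 0.75 m from the base axis. Payload 10.2 kg.
Tool frame: the origin (TCP) lies midway between the tips of the shut fingers; the grasp point (between the pads) lies manip.pinch_z behind it (manip.pinch_z is the distance from the TCP to the grasp point, in m); x points along the fingers, y is the direction in which the jaws open and shut, and the axes are right-handed (so a half turn about x gives the same grasp; the last joint's range is limited). The gripper opens to 85 mm and grips with 20 to 120 N. Pads are 22 mm wide; open, the fingers measure 114 mm over their backs; the gripper's body (76 mm by 85 mm) begins 54 mm behind the grasp point. The pads swing forward as they close: fully open they stand 13 mm farther back than shut.
Start: joints at [-1.432, 0.313, 1.498, -0, 1.331, -0.223], TCP at [0.186, -0.491, 0.209] pointing down, gripper open.
Joint ranges: [-2.94, 2.94], [-0.97, 2.17], [0.19, 2.56], [-1.23, 4.37], [0.02, 3.11], [-2.88, 2.88]. Speed limits (rad/s): [2.39, 2.39, 3.01, 3.14, 3.14, 3.14].

### API

Orientations are given as a rotation vector (axis times angle).
In Python, from workcell import manip, optics, workorder gives the robot as it stands.
- The arm moves only by the tool arm_command, never from a script. Its argument "series" is a list of rows, each a list of 5 numbers: the shift along the tool's x, y, z in cm, then the turn about the tool's x in rad, then the opening in per cent of the stroke, from 0 (shut) to 100 (fully open). In form: [[x, y, z, roll, claw], ...]. A call has 1 to 12 rows; each row is the pose to reach, as a shift and turn from the pose commanded when the call began, along the tool's axes at that moment; what a row does not reach only later rows make up. A row lasts 1/10 s, in which the tool goes at most 50 mm and 8.59 degrees, less where a joint would pass 70% of its speed; a pose out of reach is approached as far as the arm can. A call with a gripper value outside its range is refused whole. The fingers move at their own pace and stop on an object; the grip force is fixed at half the most. Time passes only in rows, so rows that repeat a pose let the fingers close. It gives the time, the measured TCP pose, the force and the opening at its end, in the units of the state.
- manip.state(): the state, without advancing time (a new reading comes with each control period).
- optics.grab_frame(name): name is "scene" or "top"; returns a dict with "image" (400x640x3 uint8, red, green, blue), "K" (3x3 intrinsics, pixels), "dist" ([k1, k2, p1, p2, k3] as OpenCV has them; the pictures are not rectified), "rvec" (rotation vector, rad) and "tvec" (3), from world to camera coordinates, as OpenCV has them. Camera axes: x right, y down, z forward; pixel columns grow to the right and rows downward; lengths in m; the calibration is good to about 2 mm. A picture is of the moment at which its call begins. There is no depth.
- workorder.job_done(): hands the job in, once; it reports no verdict.
The state is a dict: "time": time; "joint_positions": joint angles; "joint_vel": joint speeds; "joint_efforts": joint torques, N m; "tool_pos": TCP position; "eef_rot": TCP orientation; "contact_force": force on the tool from outside, world axes, zero at the start; "moment": the same for the moment, N m; "finger_gap": finger opening in m.
Only numpy, scipy, OpenCV 4.12 (cv2) and the standard library are available. Lean on these libraries where they do the work, as an engineer would, in place of code of your own. Each camera call takes 0.05 s, during which the arm holds its last target.

### The job

Open the parts case: lift its lid by the yellow tab, all the way over until it rests back on its stop and stays open. Then take the brass lock cylinder out of its compartment and set it in the slots of the blue cylinder stand, thin side down, upright, pushed fully home and about centred. Leave the roll of tape and the key fob in the case and the oil bottle where they are.

Things in the scene. Friction and masses are not known exactly. Their poses are not given: they have to be found in the camera images.
- case: Light grey steel parts case, fixed, 130 (x) x 290 (y) x 60 mm high without lid. Origin: centre of underside; x to the back (hinge), y along the width. Walls 4 mm, floor top 4 mm up. Dividers at y = -47, +47 mm (48 mm high) make 3 compartments of 122 x 92 mm; which holds what varies. Wire handles stand 11 mm out from the ends, stop arms 40 mm out behind.
- case_lid (a joint): Hinge of the lid (pan 130 x 290 x 20 mm, 0.3 kg). 0 = shut, grows as the front edge is lifted; the stop is at 1.85 rad, 16 degrees past upright. Little friction: let go short of upright it falls shut; taken fully over it rests on the stop.
- lid_hinge (a point): Hinge axis of the lid at mid width: 65 mm behind the case's origin, 60.5 mm above the bench; the axis runs along the case's y.
- lid_tab (a point): Middle of the yellow pull tab on the lid's front edge; moves with the lid. Tab 40 mm out from the edge, 26 mm wide (case y), 10 mm thick; this point 21 mm out. Shut: 86 mm in front of the case's origin, 70.5 mm up; 151 mm before and 10 mm above the hinge axis. Pinched by its sides (along case y) it pivots between the fingers as the lid swings; open, it points up, leaning back.
- lock_cylinder: Brass double lock cylinder (euro profile), 17 (x) x 66 (y) x 38 mm high, about 0.16 kg, loose, standing on its thin side in a compartment. Origin: centre of underside; y its length, z up. The barrel, 17 mm wide, lies 17 to 34 mm above the origin; below it a web 10 mm wide with a gap at mid length; a small cam tops it at 39 mm.
- stand: Cylinder stand, fixed: 60 (x) x 92 (y) x 8 mm aluminium plate with two blue plastic uprights, 44 mm high, 44 mm wide (x), 18 mm thick (y), centred at y = -30 and +30 mm (42 mm free between them). Each has a slot along y, 14 mm wide, mouth chamfered to about 22 mm. Origin: centre of underside. A tall key-cutting machine with levers stands behind it, to its left.
- stand_slot (a point): Middle of the slots' floor in the stand, 30 mm above the bench; axes as stand. The cylinder is home when its origin is here, its length along y (either way round), its web in both slots; the slots are 14 mm deep, so the barrel stays 3 mm clear of the uprights.
- tape_black: Bystander: roll of black tape, 60 mm across, 18 mm high, loose, lying in a compartment of the case. Origin: centre of the underside.
- key_fob: Bystander: black car key remote, 31 x 69 x 13 mm, loose, lying in a compartment of the case. Origin: centre of the underside.
- oiler: Bystander: white oil bottle with red spout, 49 mm across, 152 mm high, loose, standing on the bench left of the stand. Origin: centre of the underside.

How it is judged:
By the outcome, as a careful person would: the job done as asked, in the order asked, and still so for the second after the job is handed in, with the robot touching nothing.
It also fails if it takes over 58 s, if anything falls off the work surface, if the arm or the gripper's body presses on something with over 40 N, if the wrist force passes 120 N, or if a joint passes its speed limit or range.

## Working session

There is one attempt and no reset: what is moved stays moved. The work goes in short steps, Python scripts to look and compute and a tool call to move; the robot and the scene stay as the last step left them, time stands still between calls to the robot, and variables do not carry over. Pictures are saved under pics/ and viewed, and the job is handed in when it is done.

Besides the shell and the picture viewer there is one more tool, called after "Call:" by a JSON object that holds its "method" and its "body", one argument or row to a line. arm_command: Moves the arm, as the interface text tells. Its arguments: {"type":"object","properties":{"series":{"type":"array"}},"required":["series"]}

```bash
ls; mkdir -p pics; python3 - <<'E'
from workcell import manip, optics, workorder
import cv2
print(manip.state(), manip.pinch_z)
for n in ("scene","top"):
    f=optics.grab_frame(n)
    cv2.imwrite(f"pics/{n}0.png",f["image"][:,:,::-1])
    print(n,f["K"],f["dist"],f["rvec"],f["tvec"])
E
```

```text
pics
{'time': 0.0, 'joint_positions': array([-1.43241206e+00,  3.13499054e-01,  1.49842756e+00,  1.48338650e-05,
        1.33103329e+00, -2.23420436e-01]), 'joint_vel': array([ 3.33909910e-04,  6.22880485e-04, -1.98589542e-03, -8.61131836e-05,
       -2.75969884e-03, -2.32733794e-04]), 'joint_efforts': array([-1.20981902e-03, -4.12269759e+01, -2.59738719e+01, -2.22146587e-04,
        4.20605953e-03, -9.22429450e-06]), 'tool_pos': array([ 0.18577197, -0.49072456,  0.20861359]), 'eef_rot': array([ 2.02480945,  0.3717294 , -2.0246602 ]), 'contact_force': array([-0.2976812 ,  0.57283417,  0.65531031]), 'moment': array([-0.02024733,  0.0087956 ,  0.01199073]), 'finger_gap': 0.0852943788736342} 0.0187
scene [[484.374031     0.         325.10525777]
 [  0.         484.374031   195.44525467]
 [  0.           0.           1.        ]] [-0.13345803  0.          0.          0.          0.        ] [ 0.69389909 -2.36247986  1.39895972] [0.40011524 0.21246597 0.96944845]
top [[431.52148171   0.         322.51874654]
 [  0.         431.52148171 199.51748408]
 [  0.           0.           1.        ]] [-0.0808828  0.         0.         0.         0.       ] [ 2.17928812 -2.18957495  0.03481719] [-0.04805015  0.51385179  1.20687161]
```

View pics/scene0.png

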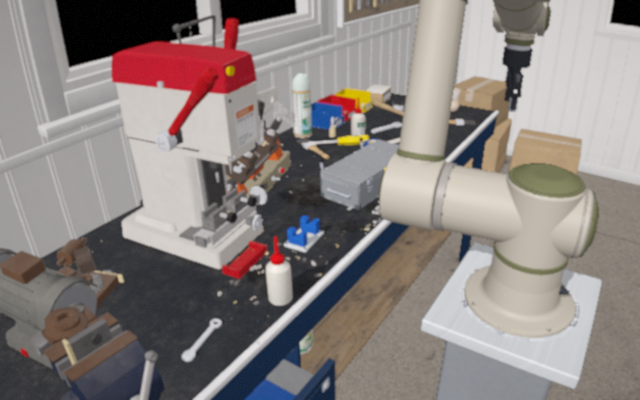

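View pics/top0.png

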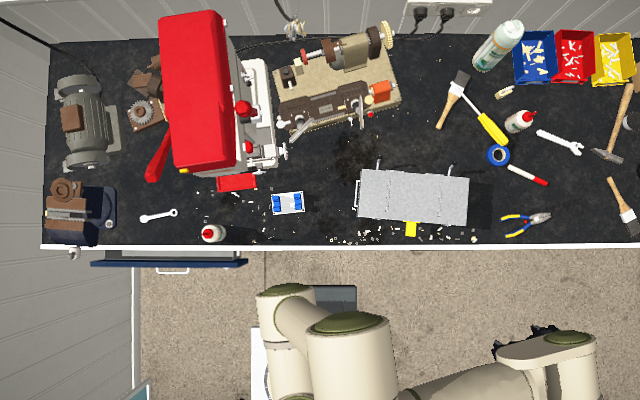

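The top view shows the case at about (413,197), the yellow tab at (411,229), the stand at (288,202) and the oiler at (213,233). The scene view shows the case at (355,175) and the stand at (303,235). I'll measure these next.

```bash
cat > h.py <<'E'
import numpy as np, cv2
from workcell import manip, optics, workorder
from scipy.spatial.transform import Rotation as R
def ray(f,uv):
    uv=np.array(uv,float).reshape(-1,1,2)
    n=cv2.undistortPoints(uv,f["K"],f["dist"])[:,0]
    Rm=cv2.Rodrigues(f["rvec"])[0]
    d=np.c_[n,np.ones(len(n))]@Rm
    return -Rm.T@np.ravel(f["tvec"]), d
def plane(f,uv,z):
    c,d=ray(f,uv); return c+d*((z-c[2])/d[:,2])[:,None]
def proj(f,P): return cv2.projectPoints(np.array(P,float).reshape(-1,1,3),f["rvec"],f["tvec"],f["K"],f["dist"])[0][:,0]
def tri(fa,ua,fb,ub):
    ca,da=ray(fa,ua);cb,db=ray(fb,ub)
    da=da[0]/np.linalg.norm(da[0]);db=db[0]/np.linalg.norm(db[0])
    A=np.c_[da,-db];s=np.linalg.lstsq(A,cb-ca,rcond=None)[0]
    p=ca+da*s[0];q=cb+db*s[1];return (p+q)/2,np.linalg.norm(p-q)
def crop(f,u0,v0,u1,v1,s,name):
    im=cv2.resize(f["image"][v0:v1,u0:u1,::-1],None,fx=s,fy=s,interpolation=cv2.INTER_CUBIC);cv2.imwrite("pics/"+name,im)
def blob(f,lo,hi,box):
    u0,v0,u1,v1=box;h=cv2.cvtColor(f["image"],cv2.COLOR_RGB2HSV)[v0:v1,u0:u1]
    return cv2.inRange(h,np.array(lo),np.array(hi))
def st():
    s=manip.state();return s
E
python3 - <<'E'
from h import *
t=optics.grab_frame("top");s=optics.grab_frame("scene")
crop(t,340,150,500,250,5,"top_case.png");crop(t,255,175,325,227,10,"top_stand.png");crop(s,270,130,400,260,4.6,"sc.png")
print("cam",ray(t,[[0,0]])[0],ray(s,[[0,0]])[0])
print(plane(t,[[411,229]],.0755),plane(t,[[288,202]],.044))
m=blob(t,(20,120,120),(35,255,255),(395,215,430,245));n,l,stt,c=cv2.connectedComponentsWithStats(m);print(stt,c+[395,215])
E
```

```text
cam [ 0.44918216 -0.0758388   1.23100586] [-0.08855438  0.84122026  0.65541657]
[[ 0.43021259 -0.28783066  0.0755    ]] [[0.50562188 0.04422128 0.044     ]]
[[  0   0  35  30 879]
 [  8   6  18  16 171]] [[412.30716724 229.74516496]
 [410.42105263 228.23976608]]
```

View pics/top_case.png

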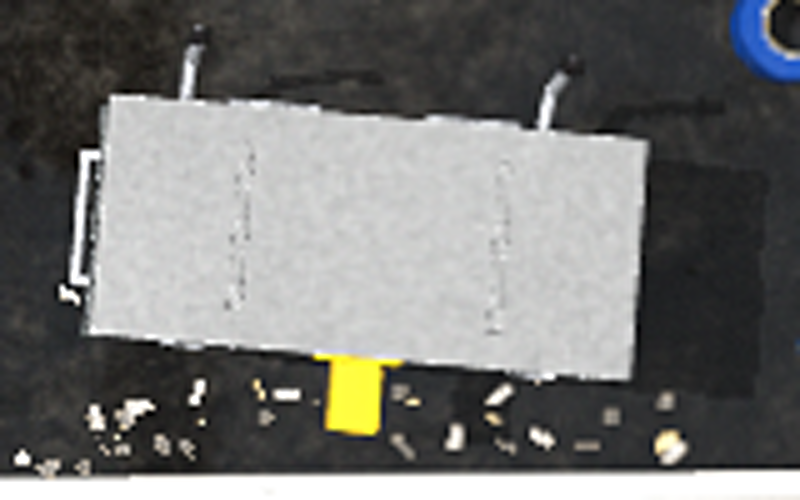

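View pics/top_stand.png

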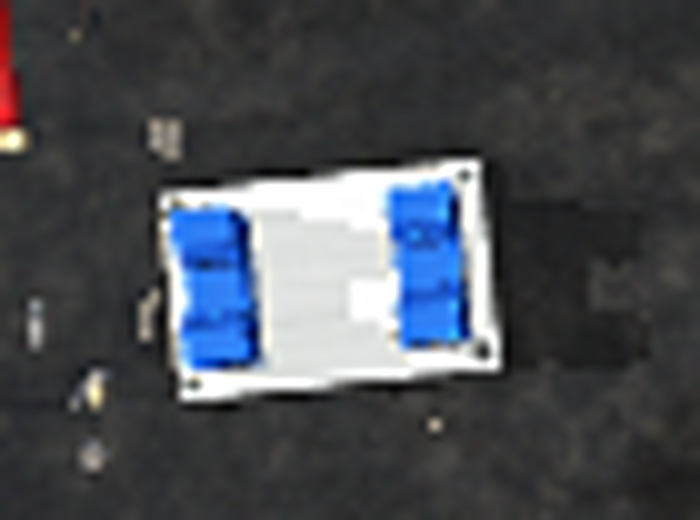

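View pics/sc.png

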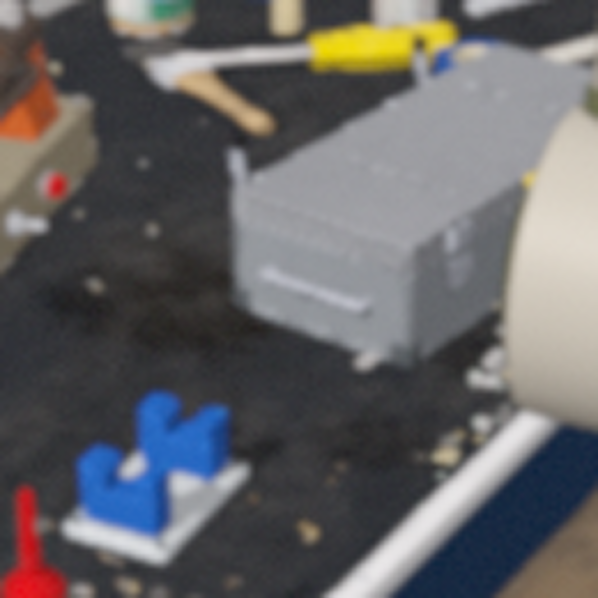

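```bash
python3 - <<'E'
from h import *
t=optics.grab_frame("top");s=optics.grab_frame("scene")
# segment lid & tab & stand masks
hs=cv2.cvtColor(t["image"],cv2.COLOR_RGB2HSV)
m=cv2.inRange(hs[150:250,350:480],np.array((0,0,120)),np.array((179,60,255)));m=cv2.morphologyEx(m,cv2.MORPH_OPEN,np.ones((7,7)))
c=max(cv2.findContours(m,0,2)[0],key=cv2.contourArea);print(cv2.contourArea(c));b=cv2.boxPoints(cv2.minAreaRect(c))+[350,150];print(b)
b2=np.array([(108,95),(648,142),(632,380),(90,333)])/5+[340,150];print(b2)
for B in (b,b2):
  P=plane(t,B,.0805)[:,:2];print(P.round(4),P.mean(0),[np.linalg.norm(P[i]-P[i-1]) for i in range(4)])
  for i in range(4):
    d=P[i]-P[i-1]; print(np.degrees(np.arctan2(d[1],d[0])))
B=np.array([(162,195),(480,160),(500,368),(182,402)])/10+[255,175]
P=plane(t,B,.008)[:,:2];print("stand",P.round(4),P.mean(0),[np.linalg.norm(P[i]-P[i-1]) for i in range(4)])
for i in range(4):
    d=P[i]-P[i-1]; print(np.degrees(np.arctan2(d[1],d[0])))
m=blob(t,(100,120,60),(125,255,255),(265,185,310,220));n,l,ss,c=cv2.connectedComponentsWithStats(m);print(ss,c+[265,185]);k=[i for i in range(1,n) if ss[i][4]>20]
Q=plane(t,c[k]+[265,185],.044);print(Q,Q.mean(0))
m=blob(t,(20,100,100),(35,255,255),(395,215,430,245));c=max(cv2.findContours(m,0,2)[0],key=cv2.contourArea)
r=cv2.minAreaRect(c);print(r);print(plane(t,cv2.boxPoints(r)+[395,215],.0755))
E
```

```text
5158.5
[[357.13433075 216.74375153]
 [361.33208466 167.07032013]
 [469.7829361  176.23517609]
 [465.58518219 225.90860748]]
[[361.6 169. ]
 [469.6 178.4]
 [466.4 226. ]
 [358.  216.6]]
[[ 0.4636 -0.1439]
 [ 0.5966 -0.1562]
 [ 0.5706 -0.4477]
 [ 0.4375 -0.4334]] [ 0.51707401 -0.2952849 ] [np.float64(0.2907138416060467), np.float64(0.13348161033133008), np.float64(0.29257407586331485), np.float64(0.13381015213081918)]
84.84554666399954
-5.324456569221235
-95.09372378464704
173.8794573881816
[[ 0.5913 -0.1569]
 [ 0.5647 -0.447 ]
 [ 0.4373 -0.4356]
 [ 0.464  -0.1462]] [ 0.51434163 -0.29641569] [np.float64(0.12778269747580756), np.float64(0.2913266441899338), np.float64(0.1279820144477911), np.float64(0.2906604236398729)]
-4.823810199808488
-95.24037419176287
174.87724817803937
84.71972333242388
stand [[ 5.290e-01  9.590e-02]
 [ 5.384e-01  5.100e-03]
 [ 4.792e-01 -5.000e-04]
 [ 4.700e-01  9.010e-02]] [0.50416188 0.04764433] [np.float64(0.059297723068260054), np.float64(0.0913282068186405), np.float64(0.05945809438842207), np.float64(0.09106000341680212)]
5.639860330159324
-84.0524461211753
-174.61789973930166
95.8479306122994
[[   0    0   45   35 1352]
 [  29    8    8   17  107]
 [   7   11    9   16  116]] [[287.09763314 201.9489645 ]
 [297.5046729  201.01869159]
 [276.17241379 203.5       ]]
[[0.50819855 0.01792649 0.044     ]
 [0.50163898 0.07699929 0.044     ]] [0.50491876 0.04746289 0.044     ]
((16.0, 13.5), (15.0, 18.0), 90.0)
[[ 0.45170379 -0.2639962   0.0755    ]
 [ 0.45141964 -0.31224902  0.0755    ]
 [ 0.41139741 -0.31170616  0.0755    ]
 [ 0.41170226 -0.26352283  0.0755    ]]
```

```bash
cat >> h.py <<'E'
CASE=np.array([.5145,-.296]);CY=np.radians(-5.1)
STAND=np.array([.504,.0475]);SY=np.radians(5.7)
def info(target=None,yaw=None):
    """target: world GRASP point; yaw: world angle of jaw axis (mod pi)"""
    s=manip.state();Rm=R.from_rotvec(s["eef_rot"]).as_matrix()
    print("t",round(s["time"],2),"tcp",s["tool_pos"].round(4),"gap",round(s["finger_gap"],4),"F",s["contact_force"].round(1),"q6",s["joint_positions"][5].round(2))
    a=np.degrees(np.arctan2(Rm[1,1],Rm[0,1]));print("tool x",Rm[:,0].round(3),"jaw yaw deg",a.round(2))
    if target is not None:
        tc=np.array(target)-[0,0,manip.pinch_z];print("shift cm",(Rm.T@(tc-s["tool_pos"])*100).round(2))
    if yaw is not None:
        d=(np.degrees(yaw)-a+90)%180-90; print("roll (rad) ",np.radians(-d).round(3))
    return s,Rm
def lidpt(th,r=.156):
    c,s_=np.cos(th),np.sin(th);x=-r*c+.010*s_;z=r*s_+.010*c
    p=CASE+np.array([np.cos(CY),np.sin(CY)])*(.065+x);return np.array([*p,.0605+z])
E
python3 - <<'E'
from h import *
p=lidpt(0);print(p)
info(p+[0,0,.06],CY+np.pi/2)
E
```

```text
[ 0.42386026 -0.28791062  0.0705    ]
t 0.3 tcp [ 0.1858 -0.4909  0.209 ] gap 0.0858 F [ 1.   0.9 -0.8] q6 -0.22
tool x [-0.  0. -1.] jaw yaw deg -69.27
shift cm [  9.73 -10.56 -29.45]
roll (rad)  0.451
```

Call:
{"method": "arm_command", "body": {
  "series": [
    [0,-2,-5,0.1,60],
    [0,-4,-9,0.2,60],
    [0,-5,-13,0.3,60],
    [0,-6.5,-17.5,0.4,60],
    [1,-8,-22,0.45,60],
    [3,-9.5,-26,0.45,60],
    [5,-10.56,-29.45,0.45,60],
    [6,-10.56,-29.45,0.45,60],
    [7,-10.56,-29.45,0.45,60],
    [7,-10.56,-29.45,0.45,60],
    [7,-10.56,-29.45,0.45,60]
  ]
}}

```text
time: 1.4
tool_pos: [0.4234, -0.289, 0.1397]
eef_rot: [-2.176, 0.098, 2.175]
contact_force: [-0.6, 1.2, -0.2]
finger_gap: 0.0511
```

```bash
python3 - <<'E'
from h import *
s,Rm=info(lidpt(0),CY+np.pi/2)
t=optics.grab_frame("top");s=optics.grab_frame("scene")
crop(t,340,150,500,270,5,"t1.png");crop(s,320,60,480,240,3.3,"s1.png")
E
```

```text
t 1.4 tcp [ 0.4234 -0.289   0.1397] gap 0.0511 F [-0.6  1.2 -0.2] q6 0.83
tool x [ 0.    -0.001 -1.   ] jaw yaw deg -95.14
shift cm [ 8.79 -0.12 -0.04]
roll (rad)  -0.001
```

View pics/t1.png

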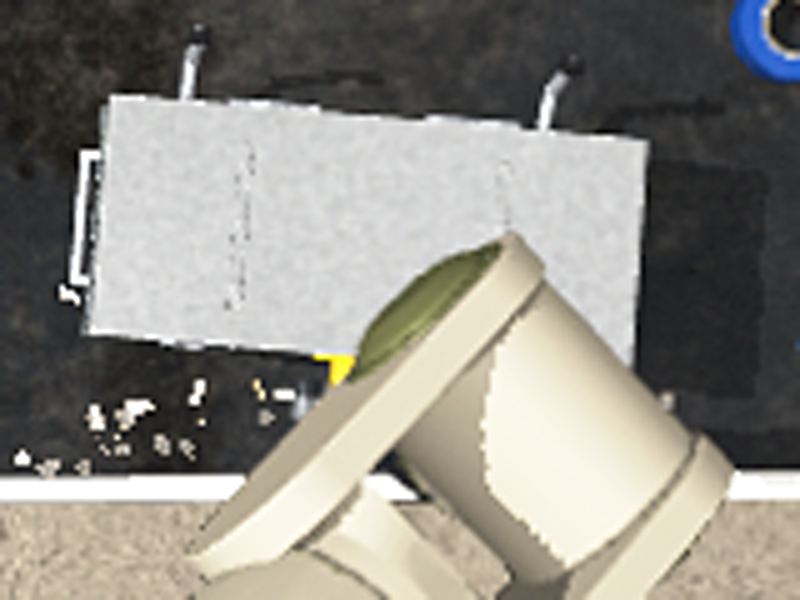

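View pics/s1.png

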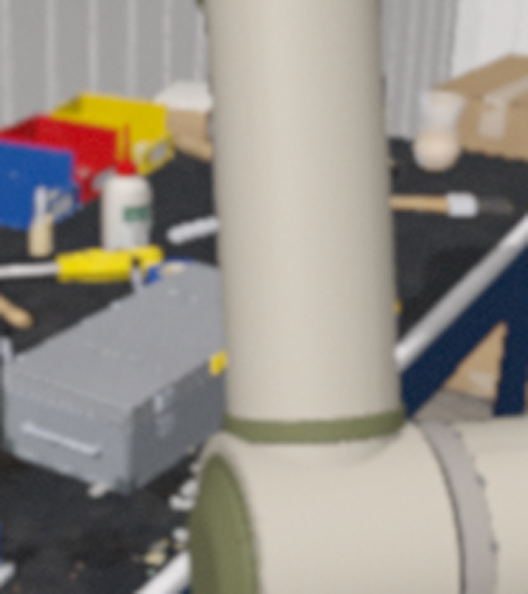

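Call:
{"method": "arm_command", "body": {
  "series": [
    [3,-0.12,0,0,60],
    [6,-0.12,0,0,60],
    [8,-0.12,0,0,60],
    [9,-0.12,0,0,60],
    [9,-0.12,0,0,60],
    [9,-0.12,0,0,0],
    [9,-0.12,0,0,0],
    [9,-0.12,0,0,0],
    [9,-0.12,0,0,0],
    [9,-0.12,0,0,0]
  ]
}}

```text
time: 2.5
tool_pos: [0.4246, -0.2847, 0.0509]
eef_rot: [-2.175, 0.092, 2.173]
contact_force: [0.6, 15.2, 13.0]
finger_gap: 0.0227
```

```bash
python3 - <<'E'
from h import *
s,Rm=info(lidpt(0),CY+np.pi/2)
p0=s["tool_pos"]
for k in range(1,25):
    th=1.83*k/24; d=lidpt(th)-lidpt(0); print(k,round(th,2),(Rm.T@d*100).round(2))
E
```

```text
t 2.5 tcp [ 0.4246 -0.2847  0.0509] gap 0.0227 F [ 0.6 15.2 13. ] q6 0.84
tool x [ 0.001  0.004 -1.   ] jaw yaw deg -95.07
shift cm [-0.1   0.33  0.04]
roll (rad)  0.0
1 0.08 [-1.19 -0.   -0.12]
2 0.15 [-2.36 -0.01 -0.33]
3 0.23 [-3.51 -0.01 -0.64]
4 0.3 [-4.64 -0.02 -1.02]
5 0.38 [-5.73 -0.02 -1.5 ]
6 0.46 [-6.79 -0.02 -2.05]
7 0.53 [-7.8  -0.03 -2.68]
8 0.61 [-8.75 -0.03 -3.39]
9 0.69 [-9.66 -0.03 -4.17]
10 0.76 [-10.49  -0.04  -5.02]
11 0.84 [-11.27  -0.04  -5.93]
12 0.92 [-11.97  -0.04  -6.89]
13 0.99 [-12.59  -0.04  -7.9 ]
14 1.07 [-13.14  -0.04  -8.96]
15 1.14 [-13.61  -0.05 -10.06]
16 1.22 [-13.98  -0.05 -11.19]
17 1.3 [-14.28  -0.05 -12.34]
18 1.37 [-14.48  -0.05 -13.52]
19 1.45 [-14.59  -0.05 -14.7 ]
20 1.53 [-14.62  -0.05 -15.9 ]
21 1.6 [-14.55  -0.05 -17.09]
22 1.68 [-14.39  -0.04 -18.27]
23 1.75 [-14.14  -0.04 -19.43]
24 1.83 [-13.81  -0.04 -20.58]
```

Call:
{"method": "arm_command", "body": {
  "series": [
    [0,-0.2,0,0,0],
    [0,-0.4,0,0,0],
    [0,-0.4,0,0,0]
  ]
}}

```text
time: 2.8
tool_pos: [0.4247, -0.2844, 0.051]
eef_rot: [-2.18, 0.1, 2.176]
contact_force: [-3.6, -5.6, 4.8]
finger_gap: 0.0229
```

```bash
python3 - <<'E'
from h import *
s,Rm=info(lidpt(0),CY+np.pi/2)
print(s["moment"])
t=optics.grab_frame("top");s=optics.grab_frame("scene")
crop(t,340,150,500,270,5,"t2.png");crop(s,320,60,480,240,3.3,"s2.png")
E
```

```text
t 2.8 tcp [ 0.4247 -0.2844  0.051 ] gap 0.0229 F [-3.6 -5.6  4.8] q6 0.84
tool x [ 0.002 -0.004 -1.   ] jaw yaw deg -95.04
shift cm [-0.08  0.36  0.06]
roll (rad)  0.001
[-0.45987875  0.58611269 -0.10391033]
```

View pics/t2.png

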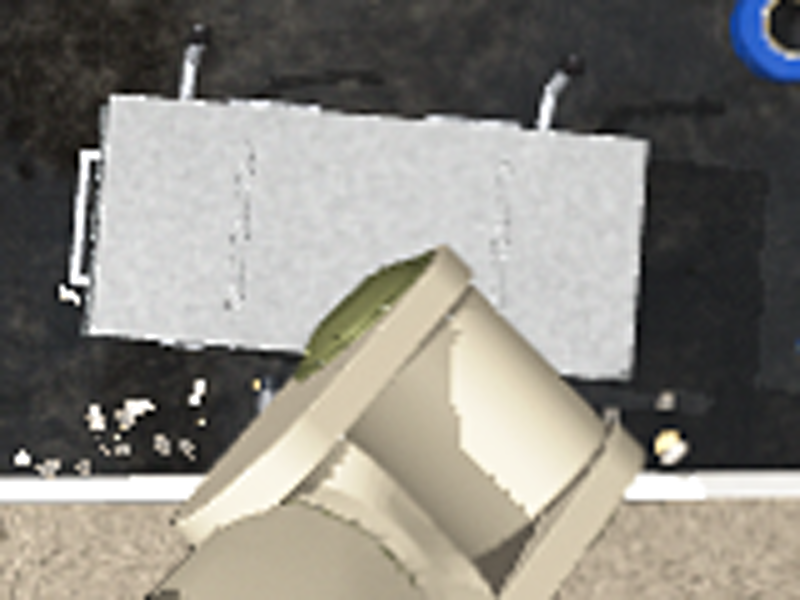

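Call:
{"method": "arm_command", "body": {
  "series": [
    [-1.2,0.2,-0.12,0,0],
    [-2.36,0.2,-0.33,0,0],
    [-3.5,0.2,-0.64,0,0],
    [-4.64,0.2,-1.02,0,0],
    [-5.73,0.2,-1.5,0,0],
    [-6.8,0.2,-2.05,0,0],
    [-7.8,0.2,-2.7,0,0],
    [-8.75,0.2,-3.4,0,0],
    [-9.66,0.2,-4.17,0,0],
    [-9.66,0.2,-4.17,0,0]
  ]
}}

```text
time: 3.9
tool_pos: [0.4667, -0.2883, 0.1473]
eef_rot: [-2.179, 0.096, 2.175]
contact_force: [0.4, 2.4, -2.4]
finger_gap: 0.0176
```

```bash
python3 - <<'E'
from h import *
s,Rm=info(lidpt(1.83*9/24),CY+np.pi/2)
t=optics.grab_frame("top")
crop(t,340,150,500,270,5,"t3.png")
E
```

```text
t 3.9 tcp [ 0.4667 -0.2883  0.1473] gap 0.0176 F [ 0.4  2.4 -2.4] q6 0.89
tool x [ 0.002 -0.001 -1.   ] jaw yaw deg -95.02
shift cm [-0.11  0.34  0.11]
roll (rad)  0.001
```

View pics/t3.png

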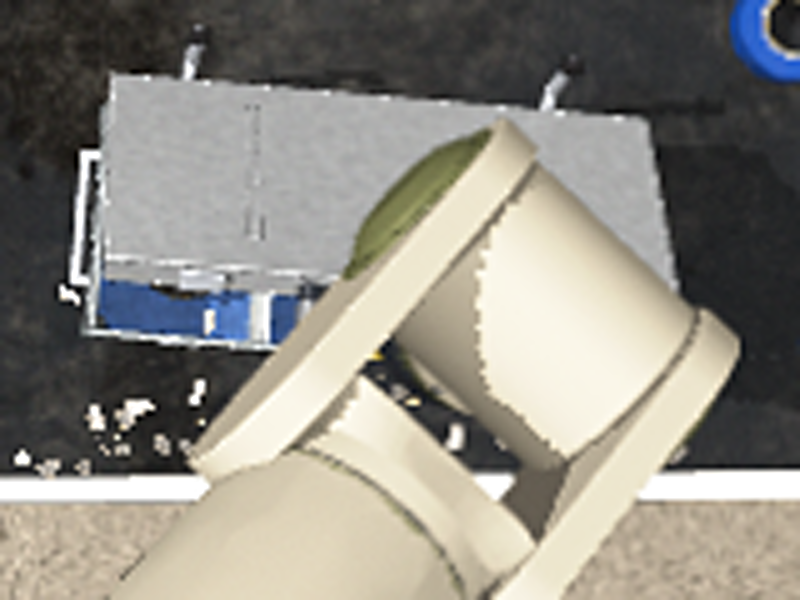

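```bash
python3 - <<'E'
from h import *
s=optics.grab_frame("scene");crop(s,280,40,480,240,3,"s3.png")
t=optics.grab_frame("top")
def L(x,y,z,th):
    r=x-.065;zz=z-.0605;c,q=np.cos(th),np.sin(th)
    x2=r*c+zz*q; z2=-r*q+zz*c
    p=CASE+np.array([np.cos(CY)*(.065+x2)-np.sin(CY)*y,np.sin(CY)*(.065+x2)+np.cos(CY)*y]);return [*p,.0605+z2]
for th in (.5,.6,.65,.69,.75,.8):
    print(th,((proj(t,[L(-.065,.145,.0805,th),L(-.065,.145,.0605,th)])-[340,150])*5).round(1).tolist(),((proj(s,[L(-.065,.145,.0805,th),L(-.065,.145,.0605,th)])-[280,40])*3).round(0).tolist())
E
```

```text
0.5 [[100.6, 283.8], [96.9, 303.7]] [[218.0, 359.0], [227.0, 380.0]]
0.6 [[103.3, 266.2], [99.3, 289.8]] [[210.0, 346.0], [221.0, 367.0]]
0.65 [[104.7, 256.6], [100.6, 281.9]] [[206.0, 340.0], [217.0, 360.0]]
0.69 [[105.8, 248.5], [101.7, 275.3]] [[202.0, 335.0], [214.0, 355.0]]
0.75 [[107.5, 235.8], [103.3, 264.6]] [[197.0, 328.0], [209.0, 347.0]]
0.8 [[108.9, 224.8], [104.6, 255.1]] [[192.0, 322.0], [205.0, 341.0]]
```

View pics/s3.png

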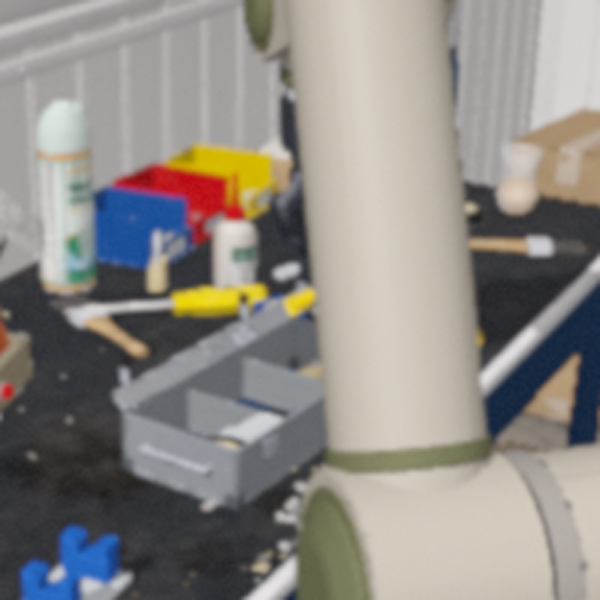

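Call:
{"method": "arm_command", "body": {
  "series": [
    [-0.2,0,-0.4,0,0],
    [-0.6,0,-0.85,0,0],
    [-1.0,0,-1.3,0,0],
    [-1.4,0,-1.76,0,0],
    [-1.75,0,-2.25,0,0],
    [-2.1,0,-2.72,0,0],
    [-2.4,0,-3.2,0,0],
    [-2.7,0,-3.73,0,0],
    [-2.95,0,-4.25,0,0],
    [-3.2,0,-4.8,0,0],
    [-3.2,0,-4.8,0,0]
  ]
}}

```text
time: 5.15
tool_pos: [0.5129, -0.2927, 0.1814]
eef_rot: [-2.177, 0.098, 2.178]
contact_force: [-12.4, 9.7, 22.2]
finger_gap: 0.0177
```

```bash
python3 - <<'E'
from h import *
s,Rm=info(lidpt(1.07),CY+np.pi/2)
t=optics.grab_frame("top");s=optics.grab_frame("scene");crop(s,280,40,480,240,3,"s4.png")
crop(t,340,150,500,270,5,"t4.png")
E
```

```text
t 5.15 tcp [ 0.5129 -0.2927  0.1814] gap 0.0177 F [-12.4   9.7  22.2] q6 0.94
tool x [-0.001 -0.002 -1.   ] jaw yaw deg -95.05
shift cm [-0.2   0.31 -0.07]
roll (rad)  0.001
```

View pics/t4.png

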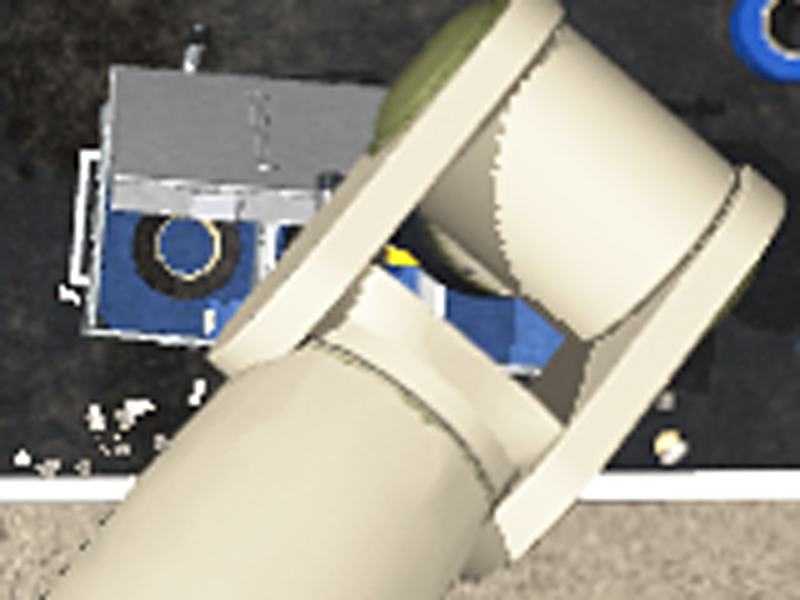

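View pics/s4.png

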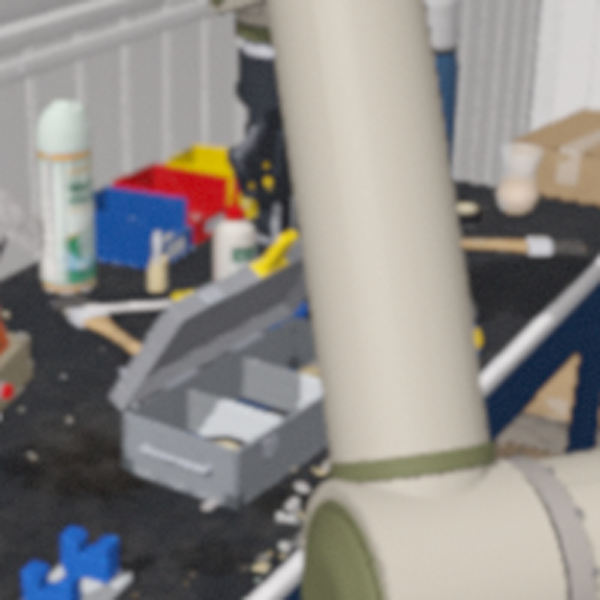

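```bash
cat >> h.py <<'E'
def L(x,y,z,th):
    r=x-.065;zz=z-.0605;c,q=np.cos(th),np.sin(th)
    x2=r*c+zz*q; z2=-r*q+zz*c
    p=CASE+np.array([np.cos(CY)*(.065+x2)-np.sin(CY)*y,np.sin(CY)*(.065+x2)+np.cos(CY)*y]);return [*p,.0605+z2]
def inv(p,th):
    d=np.array(p[:2])-CASE;x=np.cos(CY)*d[0]+np.sin(CY)*d[1]-.065;y=-np.sin(CY)*d[0]+np.cos(CY)*d[1];z=p[2]-.0605
    c,q=np.cos(th),np.sin(th);return np.array([x*c-z*q+.065,y,x*q+z*c+.0605])
E
python3 - <<'E'
from h import *
s=optics.grab_frame("scene");t=optics.grab_frame("top")
p=manip.state()["tool_pos"]
print("tcp",(proj(s,[p,p+[0,0,.0187]])-[280,40])*3,(proj(t,[p,p+[0,0,.0187]])-[340,150])*5)
for th in (.9,.95,1.,1.05,1.1):
    print(th,((proj(t,[L(-.065,.145,.0805,th),L(-.065,.145,.0605,th)])-[340,150])*5).round(1).tolist(),"tab base,tip",((proj(s,[L(-.065,0.003,.0705,th),L(-.105,0.003,.0705,th)])-[280,40])*3).round(0).tolist(),inv(p+[0,0,.0187],th).round(4))
crop(s,350,90,400,140,12,"s5.png")
E
```

```text
tcp [[274.57803074 258.98740893]
 [275.06642854 239.9635021 ]] [[402.28659257 229.16388501]
 [410.28471419 226.77234751]]
0.9 [[111.7, 201.4], [107.4, 234.6]] tab base,tip [[279.0, 273.0], [303.0, 247.0]] [-0.086   0.0031  0.0944]
0.95 [[113.1, 189.1], [108.8, 223.7]] tab base,tip [[275.0, 268.0], [297.0, 240.0]] [-0.0875  0.0031  0.0868]
1.0 [[114.5, 176.6], [110.1, 212.4]] tab base,tip [[270.0, 264.0], [290.0, 234.0]] [-0.0887  0.0031  0.0792]
1.05 [[115.8, 163.7], [111.5, 200.7]] tab base,tip [[264.0, 259.0], [283.0, 228.0]] [-0.0894  0.0031  0.0715]
1.1 [[117.2, 150.7], [112.9, 188.6]] tab base,tip [[259.0, 255.0], [276.0, 223.0]] [-0.0898  0.0031  0.0637]
```

View pics/s5.png

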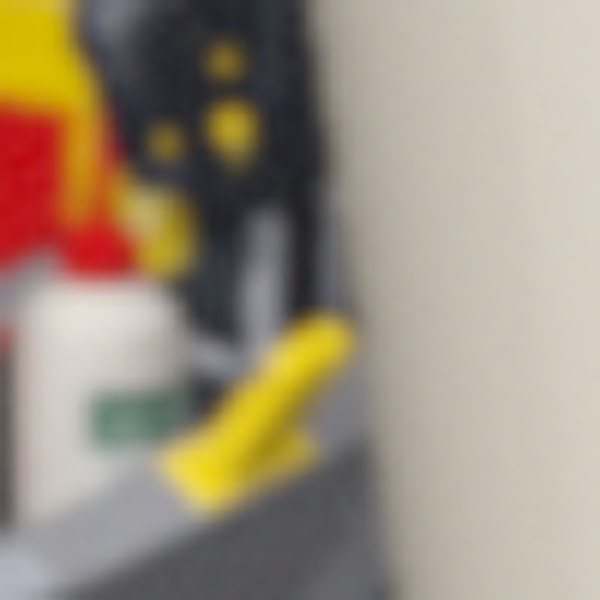

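Call:
{"method": "arm_command", "body": {
  "series": [
    [0.4,0,0.9,0,0],
    [1.0,0,1.9,0,0],
    [1.7,0,2.8,0,0],
    [2.4,0,3.7,0,0],
    [3.2,0,4.8,0,0],
    [4.1,0,5.57,0,0],
    [5.06,0,6.27,0,0],
    [6.06,0,6.92,0,0],
    [7.13,0,7.47,0,0],
    [8.22,0,7.95,0,0],
    [9.36,0,8.33,0,0],
    [10.5,0,8.64,0,0]
  ]
}}

```text
time: 6.55
tool_pos: [0.4277, -0.2848, 0.0722]
eef_rot: [-2.177, 0.096, 2.174]
contact_force: [7.9, 4.2, -3.3]
finger_gap: 0.0176
```

Call:
{"method": "arm_command", "body": {
  "series": [
    [1.16,0,0.21,0,0],
    [2.36,0,0.33,0,0],
    [2.36,0,0.33,0,0],
    [2.36,0,0.33,0,60],
    [2.36,0,0.33,0,60],
    [2.36,0,0.33,0,60],
    [2.36,0,0.33,0,60],
    [2.36,0,0.33,0,60]
  ]
}}

```text
time: 7.35
tool_pos: [0.4241, -0.285, 0.0491]
eef_rot: [-2.176, 0.096, 2.176]
contact_force: [-1.0, 0.2, -0.4]
finger_gap: 0.0513
```

```bash
python3 - <<'E'
from h import *
s=optics.grab_frame("scene");t=optics.grab_frame("top")
info(np.array([.4227,-.2844,.0635]),CY+np.pi/2)
crop(s,320,100,440,220,5,"s6.png");crop(t,340,150,500,270,5,"t6.png")
E
```

```text
t 7.45 tcp [ 0.4241 -0.2849  0.0491] gap 0.0512 F [-0.1  0.1 -0.7] q6 0.84
tool x [-0. -0. -1.] jaw yaw deg -95.06
shift cm [ 0.43 -0.04  0.14]
roll (rad)  0.001
```

View pics/s6.png

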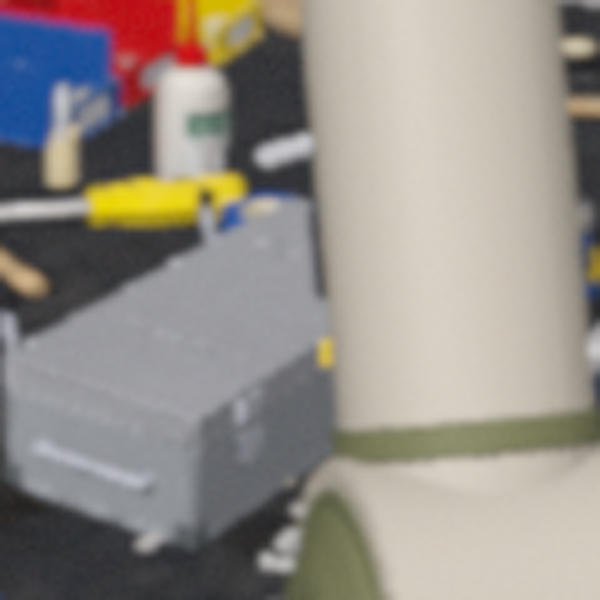

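View pics/t6.png

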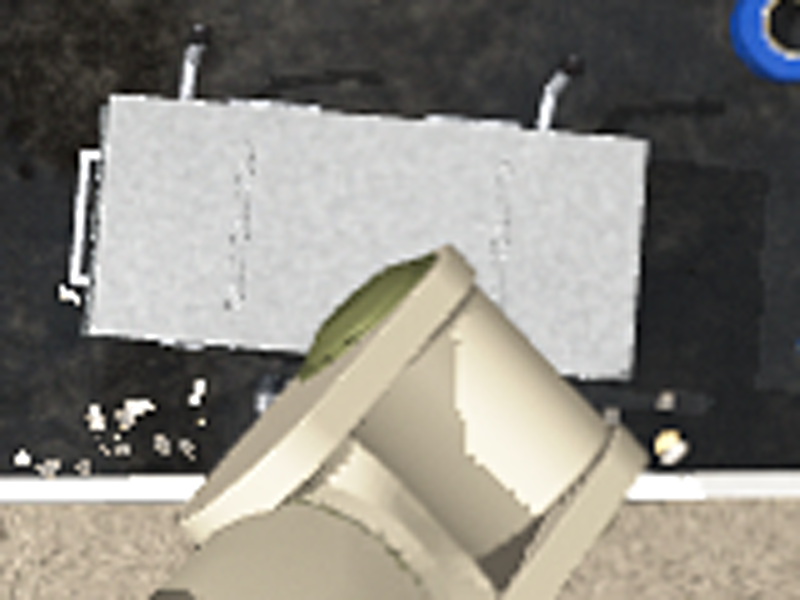

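Call:
{"method": "arm_command", "body": {
  "series": [
    [0.3,0,0.1,0,60],
    [0.7,0,0.15,0,60],
    [0.7,0,0.15,0,60],
    [0.7,0,0.15,0,30],
    [0.7,0,0.15,0,0],
    [0.7,0,0.15,0,0],
    [0.7,0,0.15,0,0],
    [0.7,0,0.15,0,0]
  ]
}}

```text
time: 8.25
tool_pos: [0.4227, -0.2843, 0.0425]
eef_rot: [-2.176, 0.095, 2.176]
contact_force: [-0.7, 4.4, 5.9]
finger_gap: 0.0243
```

Call:
{"method": "arm_command", "body": {
  "series": [
    [-0.6,0,-0.05,0,0],
    [-1.2,0,-0.12,0,0],
    [-1.8,0,-0.2,0,0],
    [-2.36,0,-0.33,0,0],
    [-2.95,0,-0.47,0,0],
    [-3.5,0,-0.64,0,0],
    [-4.1,0,-0.82,0,0],
    [-4.64,0,-1.02,0,0],
    [-5.2,0,-1.25,0,0],
    [-5.73,0,-1.5,0,0]
  ]
}}

```text
time: 9.25
tool_pos: [0.4388, -0.2857, 0.0994]
eef_rot: [-2.179, 0.096, 2.174]
contact_force: [10.1, 0.9, -10.4]
finger_gap: 0.024
```

```bash
python3 - <<'E'
from h import *
s=optics.grab_frame("scene");t=optics.grab_frame("top")
info();p=manip.state()["tool_pos"]
for th in (.2,.25,.3,.35,.4):
    print(th,((proj(t,[L(-.065,.145,.0805,th),L(-.065,.145,.0605,th)])-[340,150])*5).round(1).tolist(),inv(p+[0,0,.0187],th).round(4))
crop(s,320,100,440,220,5,"s7.png");crop(t,340,150,500,270,5,"t7.png")
E
```

```text
t 9.35 tcp [ 0.439  -0.2857  0.0997] gap 0.024 F [ 10.3   1.3 -10.6] q6 0.86
tool x [ 0.003 -0.    -1.   ] jaw yaw deg -95.04
0.2 [[93.3, 322.4], [90.4, 330.6]] [-0.0848  0.0035  0.0892]
0.25 [[94.4, 317.5], [91.4, 327.7]] [-0.0861  0.0035  0.0817]
0.3 [[95.6, 312.0], [92.4, 324.1]] [-0.087   0.0035  0.0741]
0.35 [[96.8, 305.9], [93.4, 319.9]] [-0.0875  0.0035  0.0665]
0.4 [[98.0, 299.1], [94.5, 315.1]] [-0.0876  0.0035  0.0589]
```

View pics/t7.png

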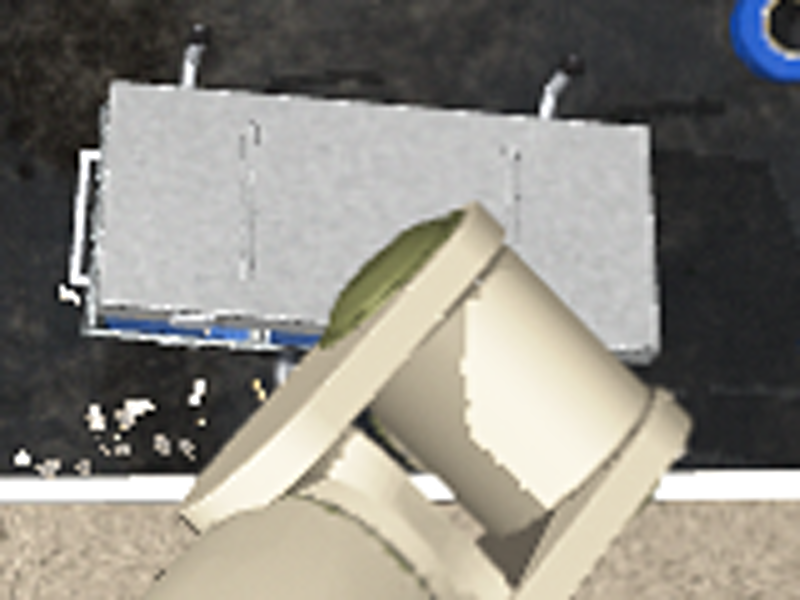

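Call:
{"method": "arm_command", "body": {
  "series": [
    [-0.5,0,-0.27,0,0],
    [-1.06,0,-0.55,0,0],
    [-1.6,0,-0.86,0,0],
    [-2.07,0,-1.18,0,0],
    [-2.55,0,-1.53,0,0],
    [-3.02,0,-1.89,0,0],
    [-3.5,0,-2.28,0,0],
    [-3.93,0,-2.67,0,0],
    [-4.35,0,-3.09,0,0],
    [-4.76,0,-3.52,0,0]
  ]
}}

```text
time: 10.35
tool_pos: [0.4729, -0.2888, 0.1462]
eef_rot: [-2.175, 0.095, 2.177]
contact_force: [4.9, -1.4, -9.6]
finger_gap: 0.024
```

```bash
python3 - <<'E'
from h import *
s=optics.grab_frame("scene");t=optics.grab_frame("top")
info();p=manip.state()["tool_pos"]
for th in (.6,.65,.7,.75,.8,.85):
    print(th,((proj(t,[L(-.065,.145,.0805,th),L(-.065,.145,.0605,th)])-[340,150])*5).round(1).tolist(),inv(p+[0,0,.0187],th).round(4))
crop(s,320,70,440,190,5,"s8.png");crop(t,340,150,500,270,5,"t8.png")
E
```

```text
t 10.45 tcp [ 0.4732 -0.2888  0.1465] gap 0.0237 F [  4.6  -0.8 -10. ] q6 0.9
tool x [-0.     0.001 -1.   ] jaw yaw deg -95.01
0.6 [[103.3, 266.2], [99.3, 289.8]] [-0.0823  0.0035  0.0866]
0.65 [[104.7, 256.6], [100.6, 281.9]] [-0.0834  0.0035  0.0792]
0.7 [[106.1, 246.4], [101.9, 273.5]] [-0.0842  0.0035  0.0718]
0.75 [[107.5, 235.8], [103.3, 264.6]] [-0.0845  0.0035  0.0643]
0.8 [[108.9, 224.8], [104.6, 255.1]] [-0.0845  0.0035  0.0569]
0.85 [[110.3, 213.2], [106.0, 245.1]] [-0.0842  0.0035  0.0494]
```

View pics/t8.png

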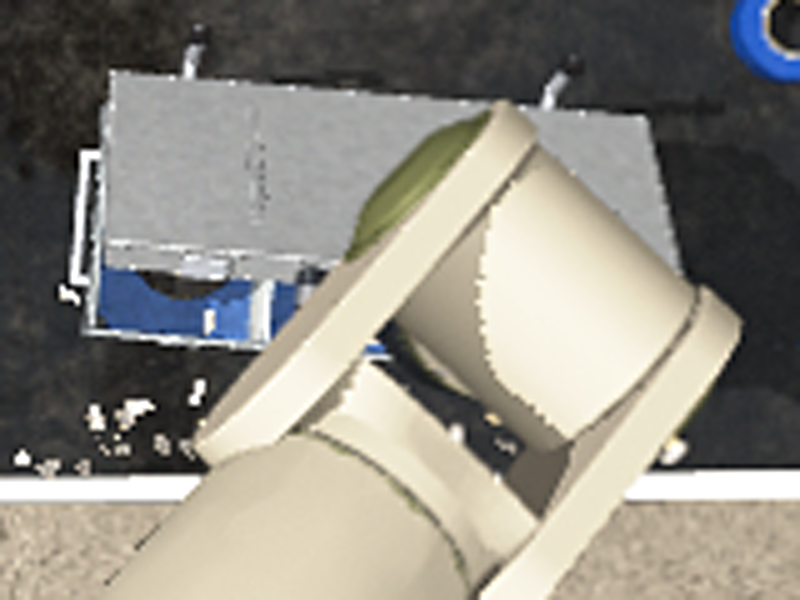

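View pics/s8.png

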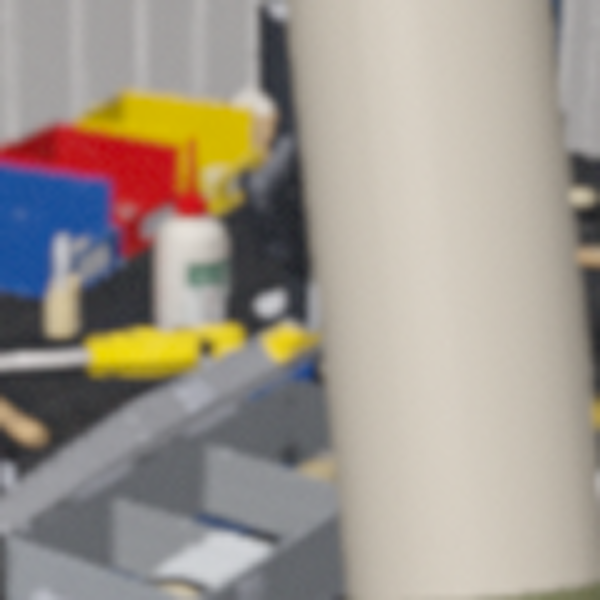

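Call:
{"method": "arm_command", "body": {
  "series": [
    [-0.3,0,-0.55,0,0],
    [-0.68,0,-1.0,0,0],
    [-1.05,0,-1.5,0,0],
    [-1.38,0,-1.97,0,0],
    [-1.7,0,-2.47,0,0],
    [-2.0,0,-2.98,0,0],
    [-2.28,0,-3.5,0,0],
    [-2.55,0,-4.04,0,0],
    [-2.8,0,-4.6,0,0],
    [-3.02,0,-5.14,0,0],
    [-3.22,0,-5.7,0,0],
    [-3.39,0,-6.27,0,0]
  ]
}}

```text
time: 11.65
tool_pos: [0.5354, -0.2946, 0.1814]
eef_rot: [-2.176, 0.096, 2.177]
contact_force: [3.2, 2.0, -14.5]
finger_gap: 0.0227
```

Call:
{"method": "arm_command", "body": {
  "series": [
    [-0.17,0,-0.57,0,0],
    [-0.3,0,-1.15,0,0],
    [-0.41,0,-1.74,0,0],
    [-0.5,0,-2.33,0,0],
    [-0.57,0,-2.92,0,0],
    [-0.61,0,-3.51,0,0],
    [-0.64,0,-4.11,0,0],
    [-0.64,0,-4.71,0,0],
    [-0.62,0,-5.3,0,0],
    [-0.57,0,-5.9,0,0],
    [-0.5,0,-6.49,0,0],
    [-0.41,0,-7.08,0,0]
  ]
}}

```text
time: 12.85
tool_pos: [0.6067, -0.302, 0.1869]
eef_rot: [-2.181, 0.1, 2.174]
contact_force: [-0.1, -0.4, 0.1]
finger_gap: -0.0002
```

```bash
python3 - <<'E'
from h import *
s=optics.grab_frame("scene");t=optics.grab_frame("top")
info();p=manip.state()["tool_pos"];print(inv(p+[0,0,.0187],1.68))
crop(s,300,40,460,200,3.75,"s9.png");crop(t,340,130,500,250,5,"t9.png")
E
```

```text
t 12.95 tcp [ 0.6065 -0.3018  0.1857] gap 0.0004 F [ 1.   0.1 -0.1] q6 1.03
tool x [ 0.002 -0.002 -1.   ] jaw yaw deg -95.07
[-0.08103685  0.00243138  0.07175441]
```

View pics/t9.png

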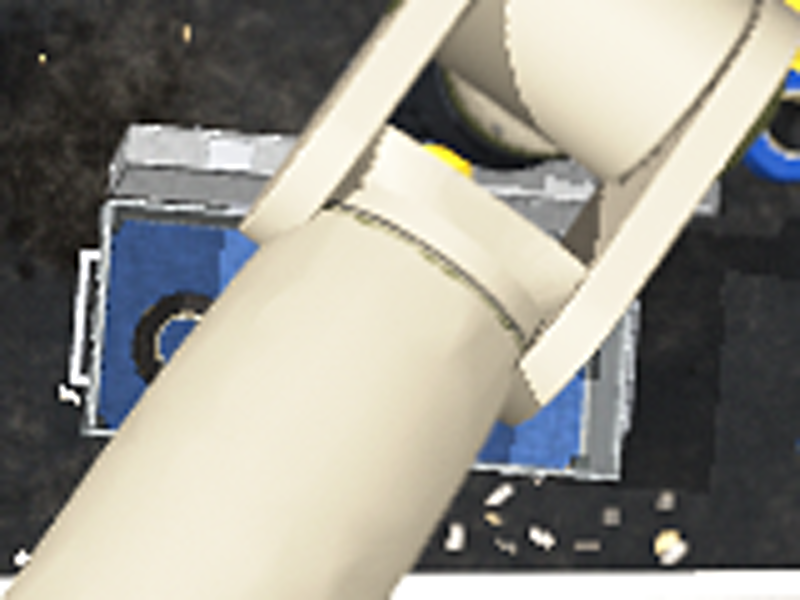

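View pics/s9.png

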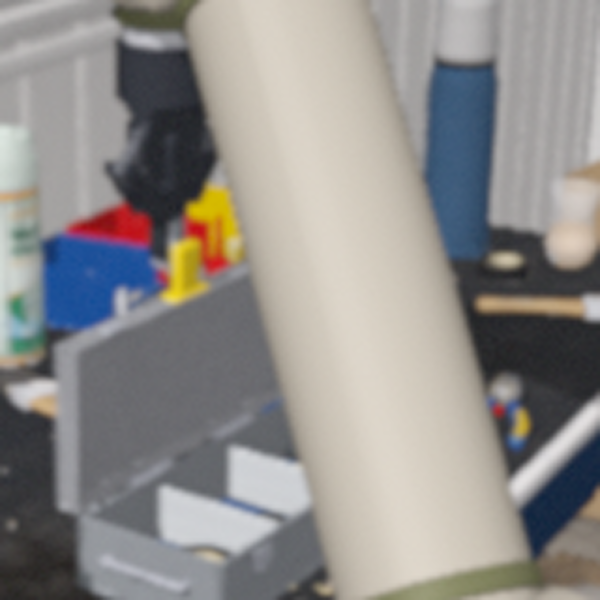

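```bash
python3 - <<'E'
from h import *
s=optics.grab_frame("scene");t=optics.grab_frame("top")
for th in (1.4,1.5,1.57,1.65,1.75,1.85):
    P=[L(-.065,.145,.0805,th),L(-.065,.145,.0605,th),L(-.105,0.003,.0705,th)]
    print(th,((proj(t,P)-[340,130])*5).round(0).tolist(),((proj(s,P)-[300,40])*3.75).round(0).tolist())
p=manip.state()["tool_pos"];print((proj(s,[p])-[300,40])*3.75)
E
```

```text
1.4 [[124.0, 170.0], [121.0, 211.0], [431.0, 220.0]] [[81.0, 347.0], [103.0, 358.0], [216.0, 249.0]]
1.5 [[127.0, 143.0], [123.0, 184.0], [434.0, 183.0]] [[66.0, 344.0], [88.0, 352.0], [197.0, 244.0]]
1.57 [[128.0, 125.0], [125.0, 166.0], [436.0, 158.0]] [[56.0, 343.0], [78.0, 348.0], [185.0, 241.0]]
1.65 [[129.0, 105.0], [126.0, 145.0], [437.0, 130.0]] [[45.0, 342.0], [67.0, 346.0], [170.0, 240.0]]
1.75 [[131.0, 80.0], [128.0, 119.0], [438.0, 96.0]] [[32.0, 343.0], [53.0, 344.0], [153.0, 240.0]]
1.85 [[132.0, 58.0], [130.0, 94.0], [438.0, 64.0]] [[20.0, 346.0], [40.0, 344.0], [136.0, 242.0]]
[[167.29974797 293.32722707]]
```

Call:
{"method": "arm_command", "body": {
  "series": [
    [0,0,-0.6,0,0],
    [0,0,-1.2,0,0],
    [0,0,-1.8,0,0],
    [0,0,-2.4,0,0],
    [0,0,-3.0,0,0],
    [0,0,-3.6,0,0],
    [0,0,-4.2,0,0],
    [0,0,-4.8,0,0],
    [0,0,-5.4,0,0]
  ]
}}

```text
time: 13.95
tool_pos: [0.6599, -0.3057, 0.1851]
eef_rot: [-2.176, 0.096, 2.176]
contact_force: [0.2, -0.4, -0.2]
finger_gap: -0.0002
```

```bash
python3 - <<'E'
from h import *
s=optics.grab_frame("scene");t=optics.grab_frame("top")
info()
crop(s,300,40,460,200,3.75,"s10.png");crop(t,340,130,500,250,5,"t10.png")
E
```

```text
t 14.05 tcp [ 0.66   -0.3056  0.1847] gap 0.0001 F [-0.7  0.2 -0.2] q6 1.06
tool x [-0.  0. -1.] jaw yaw deg -95.04
```

View pics/t10.png

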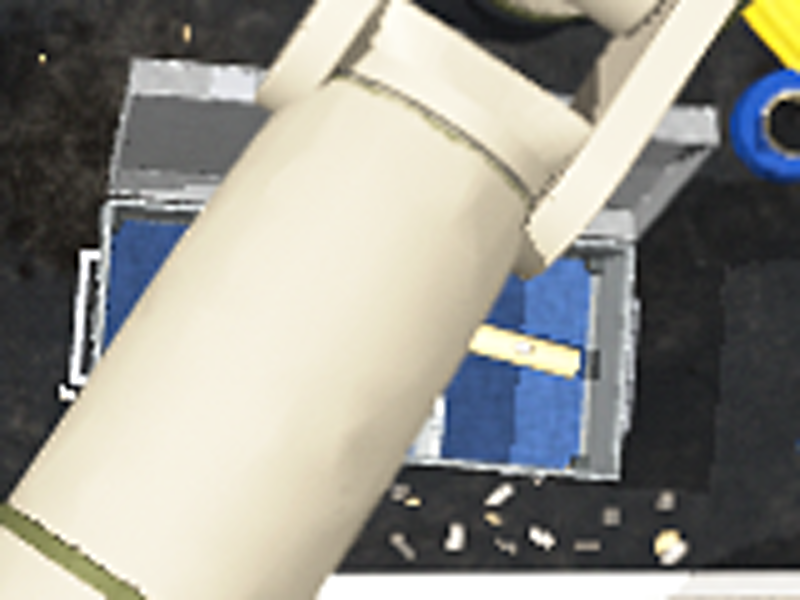

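View pics/s10.png

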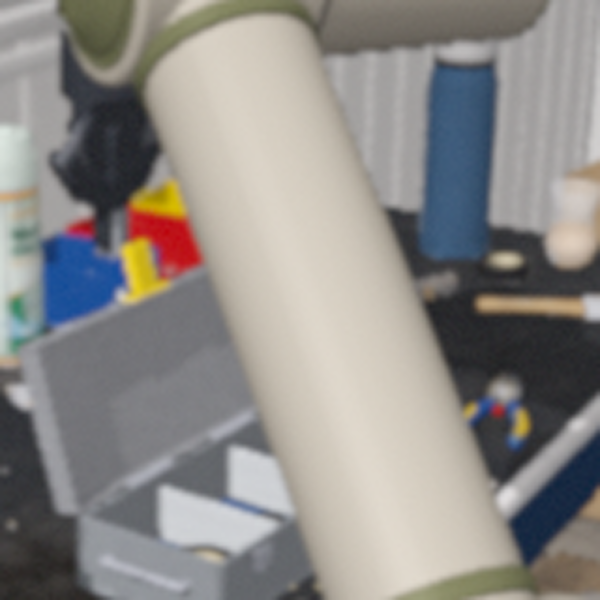

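Call:
{"method": "arm_command", "body": {
  "series": [
    [-4,0,0,0,50],
    [-8.5,0,0,0,50],
    [-9,0,3,0,50],
    [-9,-3,7,0,50],
    [-9,-6,11,0,50],
    [-9,-10,14.5,0,50],
    [-9,-14,18,0,50],
    [-9,-18,20,0,50],
    [-9,-22,22,0,50],
    [-9,-24,23,0,50]
  ]
}}

```text
time: 15.05
tool_pos: [0.4498, -0.0435, 0.2758]
eef_rot: [-2.178, 0.094, 2.176]
contact_force: [0.8, -0.8, -0.5]
finger_gap: 0.043
```

```bash
python3 - <<'E'
from h import *
s=optics.grab_frame("scene");t=optics.grab_frame("top")
info()
crop(s,290,40,450,200,3.75,"s11.png");crop(t,340,130,500,250,5,"t11.png")
E
```

```text
t 15.15 tcp [ 0.4505 -0.0441  0.276 ] gap 0.0427 F [-0.6  0.4  0.8] q6 1.3
tool x [ 0.001 -0.    -1.   ] jaw yaw deg -94.88
```

View pics/t11.png

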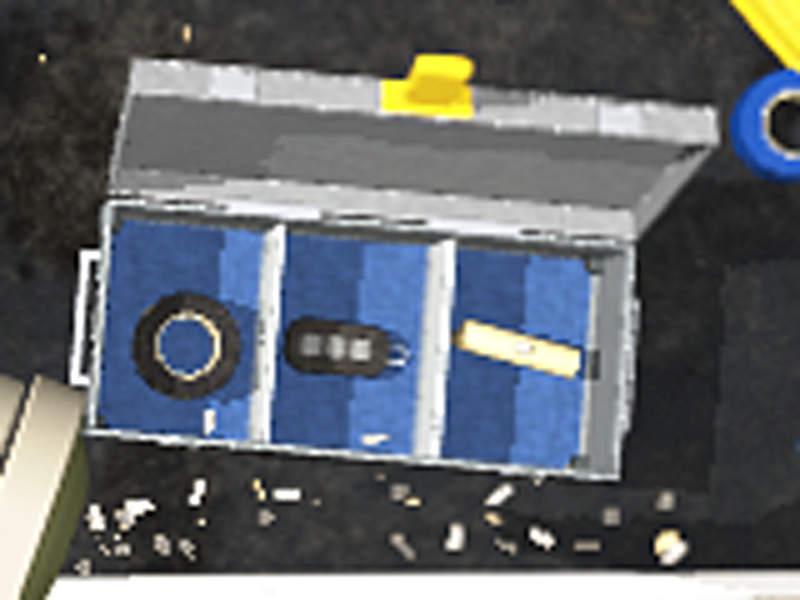

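View pics/s11.png

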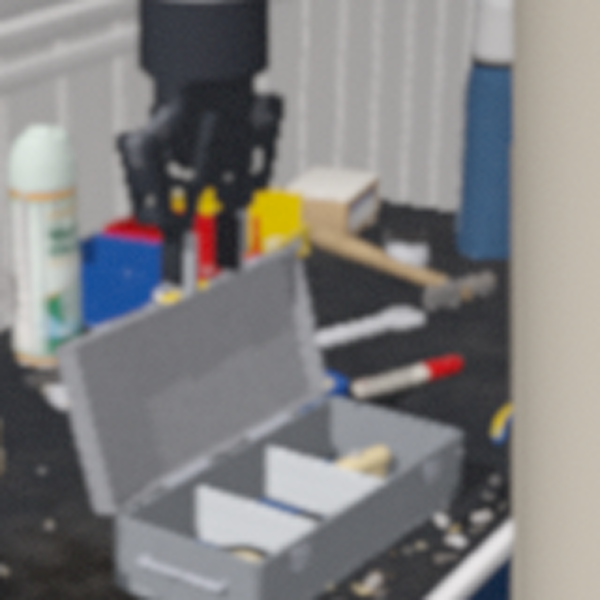

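```bash
python3 - <<'E'
from h import *
t=optics.grab_frame("top")
m=blob(t,(10,40,110),(35,255,255),(428,190,460,210));n,l,ss,c=cv2.connectedComponentsWithStats(m);k=1+np.argmax(ss[1:,4]);print(ss[k],c[k]+[428,190])
ct=max(cv2.findContours((l==k).astype(np.uint8),0,1)[0],key=cv2.contourArea)
r=cv2.minAreaRect(ct);b=cv2.boxPoints(r)+[428,190];print(r,((b-[340,130])*5).round())
for z in (.02,.03,.038):
  P=plane(t,b,z)[:,:2];print(z,P.round(4).tolist(),P.mean(0))
  C=plane(t,c[k:k+1]+[428,190],z);print(C)
# from eye: ends midlines
e=np.array([[458,334],[579,362]])/5+[340,130]
for z in ((.021,.038),(.012,.038)):
  a=plane(t,e[:1],z[0])[0];d=plane(t,e[1:],z[1])[0];print(a,d,np.linalg.norm((a-d)[:2]),(a+d)[:2]/2,np.degrees(np.arctan2(*(a-d)[[1,0]])))
E
```

```text
[ 3  4 25 12 89] [443.69662921 199.47191011]
((15.190872192382812, 9.284233093261719), (24.735614776611328, 5.990656852722168), 14.931416511535645) [[452. 345.]
 [460. 316.]
 [580. 348.]
 [572. 377.]]
0.02 [[0.5131, -0.3541], [0.5294, -0.3587], [0.5111, -0.4261], [0.4948, -0.4214]] [ 0.51212212 -0.39010505]
[[ 0.51158574 -0.39149077  0.02      ]]
0.03 [[0.5126, -0.3518], [0.5288, -0.3564], [0.5106, -0.4233], [0.4945, -0.4186]] [ 0.51160238 -0.38750996]
[[ 0.51107043 -0.38888424  0.03      ]]
0.038 [[0.5122, -0.35], [0.5282, -0.3545], [0.5102, -0.4209], [0.4942, -0.4163]] [ 0.5111866  -0.38543389]
[[ 0.51065819 -0.38679902  0.038     ]]
[ 0.51923007 -0.35716397  0.021     ] [ 0.5023534  -0.42046563  0.038     ] 0.06551276361151497 [ 0.51079174 -0.3888148 ] 75.07176920824546
[ 0.51975109 -0.35925646  0.012     ] [ 0.5023534  -0.42046563  0.038     ] 0.06363365343482695 [ 0.51105225 -0.38986105] 74.13308230429732
```

```bash
python3 - <<'E'
from h import *
info(np.array([.511,-.387,.14+.0187]),np.radians(-15))
E
```

```text
t 15.2 tcp [ 0.4512 -0.0456  0.2757] gap 0.0425 F [ 0.  -0.5  1.6] q6 1.3
tool x [ 0.001 -0.001 -1.   ] jaw yaw deg -94.95
shift cm [13.6  33.49 -8.88]
roll (rad)  -1.395
```

Call:
{"method": "arm_command", "body": {
  "series": [
    [0,4,-1,-0.14,53],
    [0,8,-2,-0.28,53],
    [0,12,-3.2,-0.42,53],
    [1,16,-4.3,-0.56,53],
    [2.5,20,-5.3,-0.7,53],
    [4.5,24,-6.3,-0.84,53],
    [6.5,28,-7.4,-0.98,53],
    [8.5,31.5,-8.4,-1.12,53],
    [10.5,33.4,-8.8,-1.26,53],
    [12,33.4,-8.8,-1.395,53],
    [12,33.4,-8.8,-1.395,53],
    [12,33.4,-8.8,-1.395,53]
  ]
}}

```text
time: 16.4
tool_pos: [0.5095, -0.3875, 0.1553]
eef_rot: [1.404, 1.07, -1.404]
contact_force: [0.0, 0.2, 0.6]
finger_gap: 0.0455
```

```bash
python3 - <<'E'
from h import *
info(np.array([.511,-.387,.009+.0187]),np.radians(-15))
s=optics.grab_frame("scene");t=optics.grab_frame("top")
crop(s,290,20,450,180,3.75,"s12.png")
E
```

```text
t 16.4 tcp [ 0.5095 -0.3875  0.1553] gap 0.0455 F [0.  0.2 0.6] q6 -0.56
tool x [-0. -0. -1.] jaw yaw deg -15.37
shift cm [14.63  0.13 -0.09]
roll (rad)  -0.006
```

View pics/s12.png

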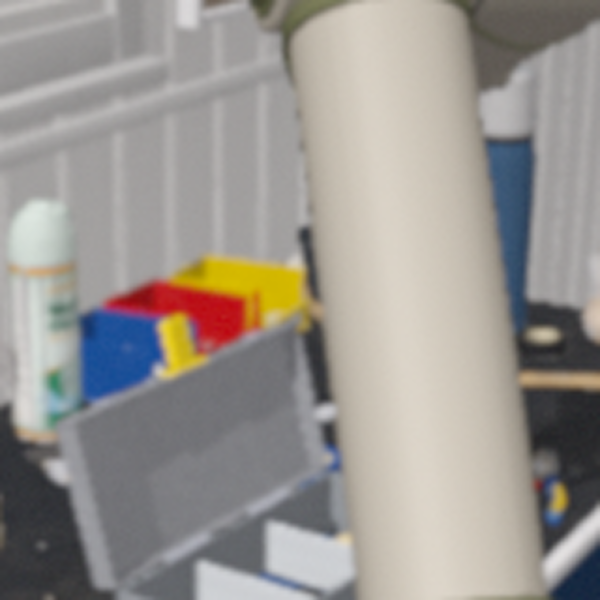

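Call:
{"method": "arm_command", "body": {
  "series": [
    [3,0.1,-0.1,0,53],
    [6,0.1,-0.1,0,53],
    [9,0.1,-0.1,0,53],
    [11,0.1,-0.1,0,53],
    [12.5,0.1,-0.1,0,53],
    [13.3,0.1,-0.1,0,53],
    [14,0.1,-0.1,0,53],
    [14,0.1,-0.1,0,53]
  ]
}}

```text
time: 17.3
tool_pos: [0.511, -0.3861, 0.0151]
eef_rot: [1.401, 1.072, -1.401]
contact_force: [-0.2, -1.1, -0.8]
finger_gap: 0.045
```

Call:
{"method": "arm_command", "body": {
  "series": [
    [0.5,0,0,0,53],
    [0.5,0,0,0,53],
    [0.5,0,0,0,0],
    [0.5,0,0,0,0],
    [0.5,0,0,0,0],
    [0.5,0,0,0,0],
    [0.5,0,0,0,0]
  ]
}}

```text
time: 18.0
tool_pos: [0.5112, -0.3863, 0.0107]
eef_rot: [1.401, 1.071, -1.401]
contact_force: [0.1, 0.9, 5.1]
finger_gap: 0.0148
```

Call:
{"method": "arm_command", "body": {
  "series": [
    [-1,0,0,0,0],
    [-3,0,0,0,0],
    [-6,0,0,0,0],
    [-9,0,0,0,0],
    [-12,0,0,0,0],
    [-15,0,0,0,0],
    [-15,0,0,0,0],
    [-15,0,0,0,0]
  ]
}}

```text
time: 18.8
tool_pos: [0.5107, -0.3859, 0.1599]
eef_rot: [1.401, 1.073, -1.401]
contact_force: [-0.2, 0.7, -1.2]
finger_gap: 0.0145
```

```bash
python3 - <<'E'
from h import *
info(np.array([*STAND,.15+.0187]),SY)
s=optics.grab_frame("scene");t=optics.grab_frame("top")
crop(s,290,20,450,180,3.75,"s13.png");crop(t,340,130,500,250,5,"t13.png")
E
```

```text
t 18.8 tcp [ 0.5107 -0.3859  0.1599] gap 0.0145 F [-0.2  0.7 -1.2] q6 -0.57
tool x [-0.  0. -1.] jaw yaw deg -15.12
shift cm [  1.   -11.96 -41.66]
roll (rad)  -0.363
```

View pics/t13.png

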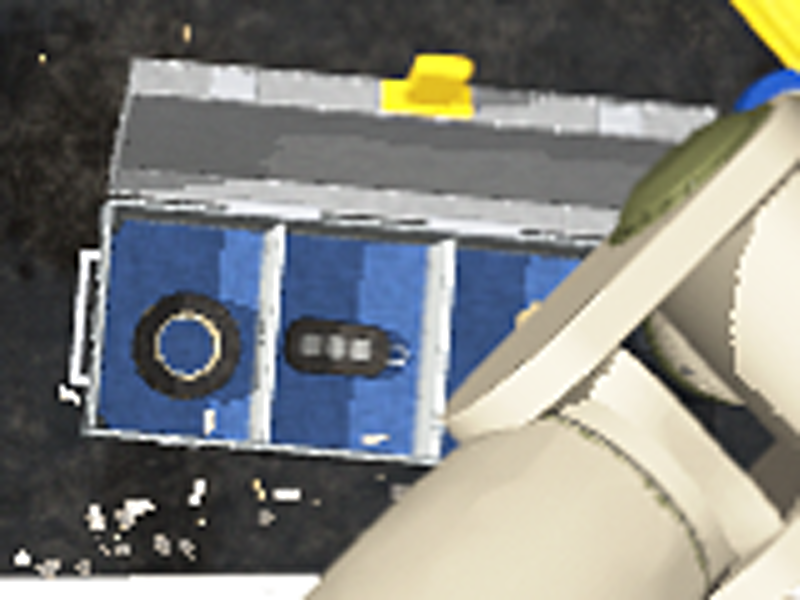

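Call:
{"method": "arm_command", "body": {
  "series": [
    [0,-1,-3,0,0],
    [0,-2,-7,0,0],
    [0,-3.2,-11.5,-0.05,0],
    [0,-4.5,-16,-0.1,0],
    [0,-5.8,-20.5,-0.15,0],
    [0,-7.1,-25,-0.2,0],
    [0,-8.4,-29.5,-0.25,0],
    [0,-9.7,-34,-0.3,0],
    [0,-10.8,-38,-0.34,0],
    [0,-11.7,-40.5,-0.363,0],
    [0,-11.96,-41.66,-0.363,0],
    [0,-11.96,-41.66,-0.363,0]
  ]
}}

```text
time: 20.1
tool_pos: [0.5038, 0.0482, 0.1594]
eef_rot: [1.134, 1.256, -1.136]
contact_force: [0.3, 0.1, -1.6]
finger_gap: 0.0144
```

```bash
python3 - <<'E'
from h import *
info(np.array([*STAND,.15+.0187]),SY)
s=optics.grab_frame("scene");t=optics.grab_frame("top")
crop(s,230,120,370,260,4.2,"s14.png");crop(t,240,140,360,240,6,"t14.png")
E
```

```text
t 20.1 tcp [0.5038 0.0482 0.1594] gap 0.0144 F [ 0.3  0.1 -1.6] q6 -0.24
tool x [-0.001  0.    -1.   ] jaw yaw deg 5.75
shift cm [0.94 0.01 0.07]
roll (rad)  0.001
```

View pics/t14.png

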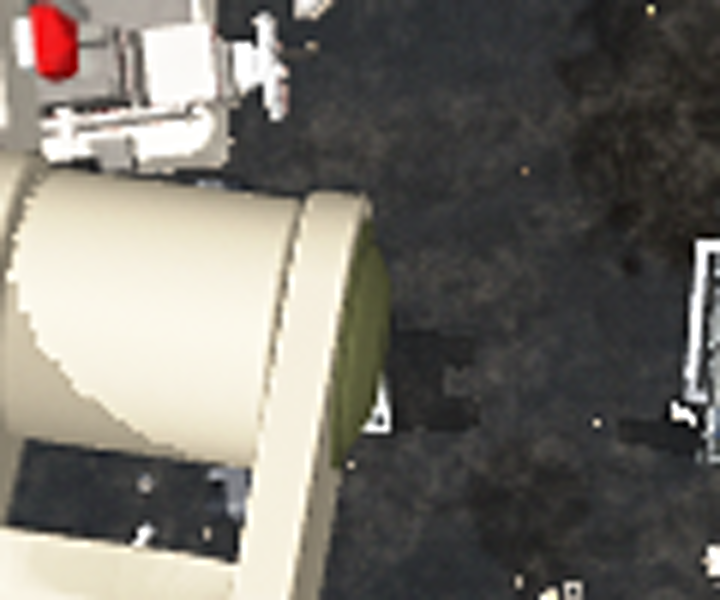

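View pics/s14.png

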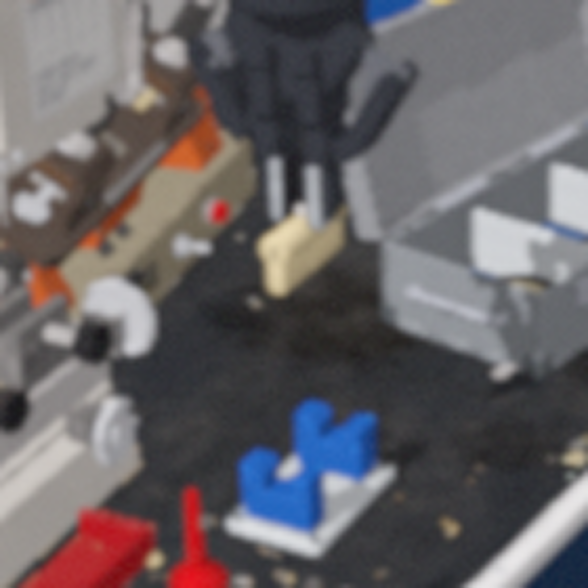

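```bash
python3 - <<'E'
from h import *
s=optics.grab_frame("scene");p=manip.state()["tool_pos"]
def W(o,yaw,l):
    c,q=np.cos(yaw),np.sin(yaw);l=np.array(l);return np.c_[o[0]+c*l[:,0]-q*l[:,1],o[1]+q*l[:,0]+c*l[:,1],o[2]+l[:,2]]
f=lambda P:((proj(s,P)-[230,120])*4.2).round(1)
cyl=W([p[0],p[1],p[2]-.0067],np.radians(5.75),[(-.005,.033,0),(.005,.033,0),(-.0085,.033,.0255),(.0085,.033,.0255),(0,.033,.034),(0,-.033,.034),(-.005,-.033,0)])
print("cyl",f(cyl))
st_=W([*STAND,0],SY,[(-.022,.039,.044),(.022,.039,.044),(-.022,-.039,.044),(.022,-.039,.044),(-.022,.021,.044),(-.022,.039,.008),(-.03,.046,.008),(.03,.046,.008),(-.03,-.046,.008),(.03,-.046,.008)])
print("stand",f(st_))
im=cv2.imread("pics/s14.png")
for q in f(cyl): cv2.circle(im,tuple(int(v) for v in q),3,(0,0,255),1)
for q in f(st_): cv2.circle(im,tuple(int(v) for v in q),3,(0,255,0),1)
cv2.imwrite("pics/s14b.png",cv2.resize(im[180:580,150:550],None,fx=1.5,fy=1.5))
E
```

```text
cyl [[286.7 291.6]
 [270.6 287.8]
 [290.3 250. ]
 [262.6 243.8]
 [275.7 232.4]
 [336.8 184.8]
 [346.6 241.9]]
stand [[315.5 478.3]
 [247.4 459.4]
 [382.  412.6]
 [316.2 395.7]
 [331.4 462.5]
 [318.  532.2]
 [324.2 542.2]
 [232.5 515.4]
 [400.8 462.3]
 [312.7 438.7]]
```

View pics/s14b.png

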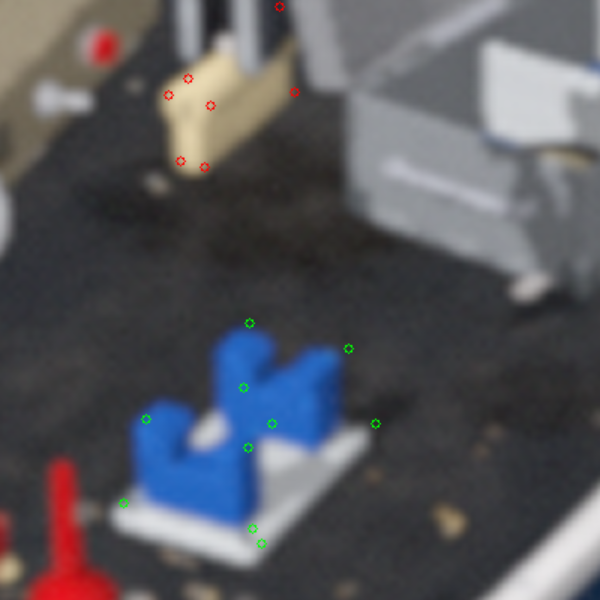

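Call:
{"method": "arm_command", "body": {
  "series": [
    [3,0,-0.1,0,0],
    [6,0,-0.2,0,0],
    [8,0,-0.2,0,0],
    [9.3,0,-0.2,0,0],
    [9.3,0,-0.2,0,0],
    [9.3,0,-0.2,0,0]
  ]
}}

```text
time: 20.85
tool_pos: [0.5043, 0.0484, 0.0675]
eef_rot: [1.137, 1.254, -1.137]
contact_force: [-1.1, -0.2, -0.9]
finger_gap: 0.0147
```

```bash
cat > ov.py <<'E'
from h import *
import sys
s=optics.grab_frame("scene");S_,_=info();p=S_["tool_pos"]
def W(o,yaw,l):
    c,q=np.cos(yaw),np.sin(yaw);l=np.array(l);return np.c_[o[0]+c*l[:,0]-q*l[:,1],o[1]+q*l[:,0]+c*l[:,1],o[2]+l[:,2]]
u0,v0=265,180
f=lambda P:((proj(s,P)-[u0,v0])*8).round(1)
cyl=W([p[0],p[1],p[2]-.0067],np.radians(5.75),[(-.005,.033,0),(.005,.033,0),(-.0085,.033,.0255),(.0085,.033,.0255),(0,.033,.034),(0,-.033,.034),(-.005,-.033,0)])
st_=W([*STAND,0],SY,[(-.022,.039,.044),(.022,.039,.044),(-.022,-.039,.044),(.022,-.039,.044),(-.022,.021,.044),(-.022,.039,.008),(-.03,.046,.008),(.03,.046,.008),(-.03,-.046,.008),(.03,-.046,.008),(-.007,.039,.03),(.007,.039,.03)])
print("cyl",f(cyl).tolist());print("stand",f(st_).tolist())
crop(s,u0,v0,u0+75,v0+75,8,sys.argv[1])
E
python3 ov.py s15.png
```

```text
t 20.9 tcp [0.5046 0.0486 0.0679] gap 0.0146 F [-0.8  0.3 -1.6] q6 -0.23
tool x [ 0.001 -0.    -1.   ] jaw yaw deg 5.61
cyl [[274.5, 358.4], [244.9, 350.4], [281.1, 285.7], [230.2, 272.5], [254.2, 253.6], [366.1, 153.5], [384.1, 255.0]]
stand [[320.9, 431.0], [191.3, 395.1], [447.6, 305.8], [322.3, 273.7], [351.3, 401.0], [325.6, 533.7], [337.6, 552.8], [162.8, 501.8], [483.5, 400.5], [315.7, 355.7], [278.3, 458.8], [237.3, 447.2]]
```

View pics/s15.png

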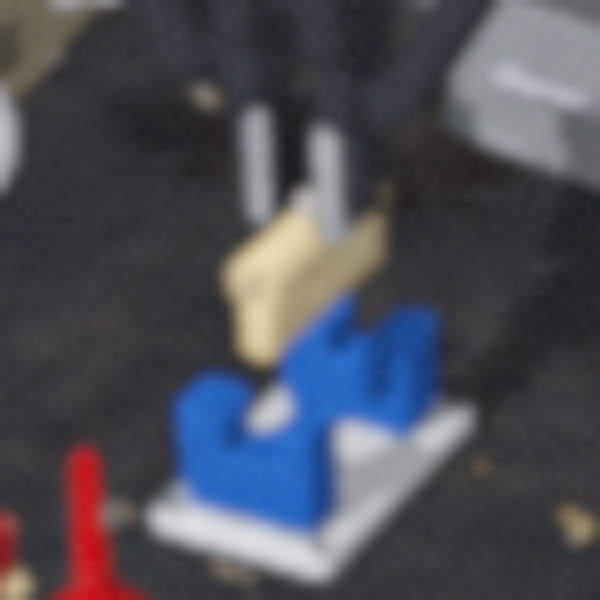

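Call:
{"method": "arm_command", "body": {
  "series": [
    [0,0.1,-0.35,0,0],
    [0,0.1,-0.35,0,0],
    [1,0.1,-0.35,0,0],
    [1.5,0.1,-0.35,0,0],
    [1.5,0.1,-0.35,0,0]
  ]
}}

```text
time: 21.4
tool_pos: [0.504, 0.0529, 0.051]
eef_rot: [1.135, 1.256, -1.137]
contact_force: [0.7, 0.0, -1.0]
finger_gap: 0.0147
```

```bash
python3 ov.py s16.png
```

```text
t 21.45 tcp [0.5043 0.0529 0.0515] gap 0.0146 F [ 0.4 -0.7 -1.2] q6 -0.23
tool x [-0.001  0.    -1.   ] jaw yaw deg 5.67
cyl [[269.0, 412.8], [239.5, 404.7], [275.5, 341.1], [224.9, 327.6], [248.7, 309.2], [360.3, 207.0], [378.3, 307.5]]
stand [[320.9, 431.0], [191.3, 395.1], [447.6, 305.8], [322.3, 273.7], [351.3, 401.0], [325.6, 533.7], [337.6, 552.8], [162.8, 501.8], [483.5, 400.5], [315.7, 355.7], [278.3, 458.8], [237.3, 447.2]]
```

View pics/s16.png

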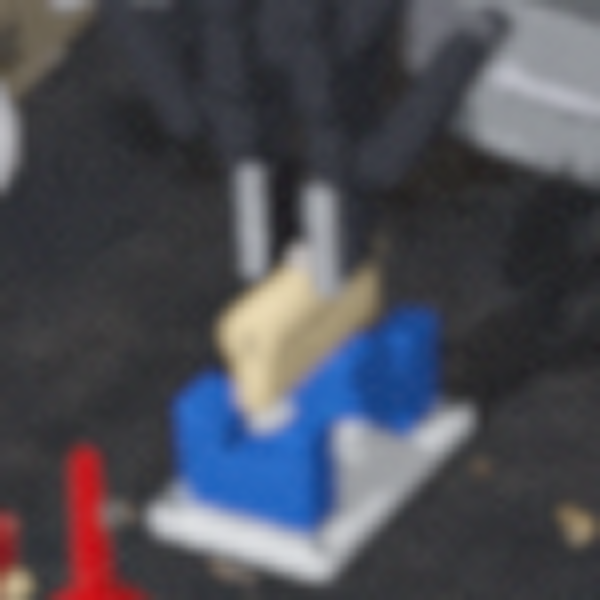

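Call:
{"method": "arm_command", "body": {
  "series": [
    [0.3,0.12,0.05,0,0],
    [0.5,0.12,0.05,0,0],
    [0.7,0.12,0.05,0,0],
    [0.9,0.12,0.05,0,0],
    [0.9,0.12,0.05,0,0]
  ]
}}

```text
time: 21.95
tool_pos: [0.5057, 0.0525, 0.0428]
eef_rot: [1.136, 1.255, -1.136]
contact_force: [0.2, -0.4, -1.5]
finger_gap: 0.0145
```

```bash
python3 ov.py s17.png
```

```text
t 22.0 tcp [0.5058 0.0525 0.043 ] gap 0.0147 F [ 1.1  0.9 -1.8] q6 -0.23
tool x [-0.  0. -1.] jaw yaw deg 5.67
cyl [[266.9, 435.3], [237.5, 427.1], [273.3, 364.3], [222.9, 350.7], [246.7, 332.5], [357.9, 229.8], [375.8, 329.5]]
stand [[320.9, 431.0], [191.3, 395.1], [447.6, 305.8], [322.3, 273.7], [351.3, 401.0], [325.6, 533.7], [337.6, 552.8], [162.8, 501.8], [483.5, 400.5], [315.7, 355.7], [278.3, 458.8], [237.3, 447.2]]
```

View pics/s17.png

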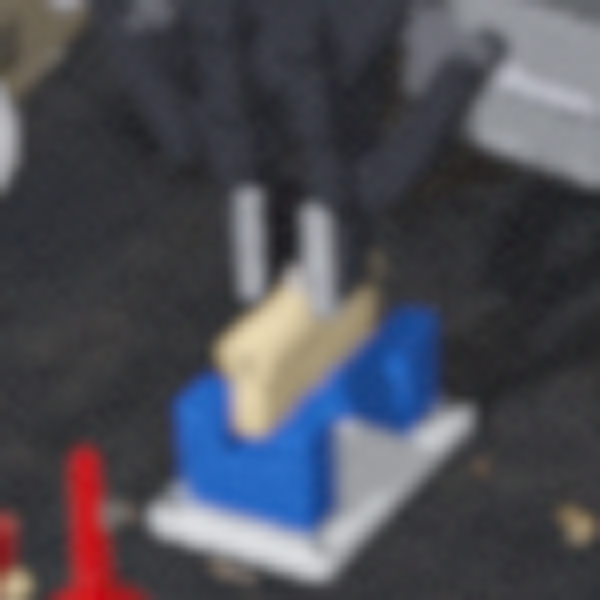

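Call:
{"method": "arm_command", "body": {
  "series": [
    [0.2,0,0,0,0],
    [0.4,0,0,0,0],
    [0.6,0,0,0,0],
    [0.8,0,0,0,0],
    [0.8,0,0,0,0],
    [0.8,0,0,0,0]
  ]
}}

```text
time: 22.6
tool_pos: [0.5063, 0.0525, 0.0365]
eef_rot: [1.136, 1.253, -1.135]
contact_force: [-4.8, 0.8, 15.9]
finger_gap: 0.0141
```

```bash
python3 ov.py s18.png
```

```text
t 22.65 tcp [0.5063 0.0525 0.0365] gap 0.0146 F [-5.1  0.8 15.8] q6 -0.23
tool x [ 0.001 -0.    -1.   ] jaw yaw deg 5.69
cyl [[266.5, 453.3], [237.3, 445.1], [273.0, 382.7], [222.8, 369.0], [246.4, 351.0], [357.3, 247.9], [375.2, 347.1]]
stand [[320.9, 431.0], [191.3, 395.1], [447.6, 305.8], [322.3, 273.7], [351.3, 401.0], [325.6, 533.7], [337.6, 552.8], [162.8, 501.8], [483.5, 400.5], [315.7, 355.7], [278.3, 458.8], [237.3, 447.2]]
```

View pics/s18.png

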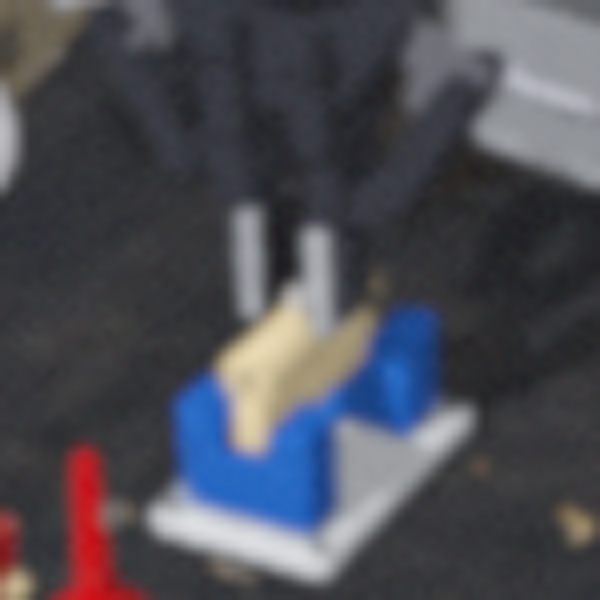

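Call:
{"method": "arm_command", "body": {
  "series": [
    [-0.1,-0.08,0,0,0],
    [-0.1,-0.08,0,0,45],
    [-0.1,-0.08,0,0,45],
    [-0.1,-0.08,0,0,45],
    [-0.1,-0.08,0,0,45],
    [-2,-0.08,0,0,45],
    [-5,-0.08,0,0,45],
    [-9,-0.08,0,0,45],
    [-13,-0.08,0,0,45],
    [-16,-0.08,0,0,45]
  ]
}}

```text
time: 23.65
tool_pos: [0.5053, 0.0524, 0.1975]
eef_rot: [1.137, 1.253, -1.135]
contact_force: [-0.1, 0.3, -0.3]
finger_gap: 0.0384
```

Call:
{"method": "arm_command", "body": {
  "series": [
    [-2,0,4,0,45],
    [-2,0,8,0,45],
    [-2,0,12,0,45],
    [-2,0,16,0,45],
    [-2,0,20,0,45],
    [-2,0,20,0,45]
  ]
}}

```text
time: 24.25
tool_pos: [0.5248, -0.1506, 0.2145]
eef_rot: [1.139, 1.252, -1.14]
contact_force: [-0.1, 0.7, -0.2]
finger_gap: 0.0384
```

```bash
python3 - <<'E'
from h import *
info()
s=optics.grab_frame("scene");t=optics.grab_frame("top")
crop(t,255,175,325,227,10,"t19.png");crop(s,265,180,340,255,8,"s19.png");cv2.imwrite("pics/t19f.png",t["image"][:,:,::-1])
E
```

```text
t 24.25 tcp [ 0.5248 -0.1506  0.2145] gap 0.0384 F [-0.1  0.7 -0.2] q6 -0.59
tool x [-0.    -0.001 -1.   ] jaw yaw deg 5.42
```

View pics/t19.png

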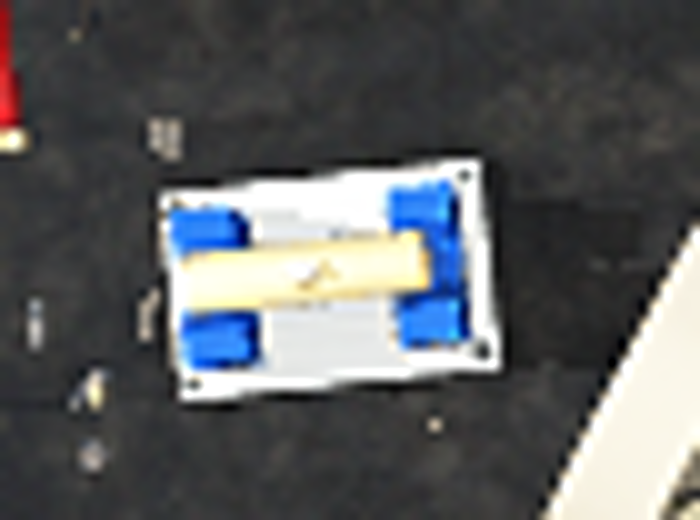

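View pics/s19.png

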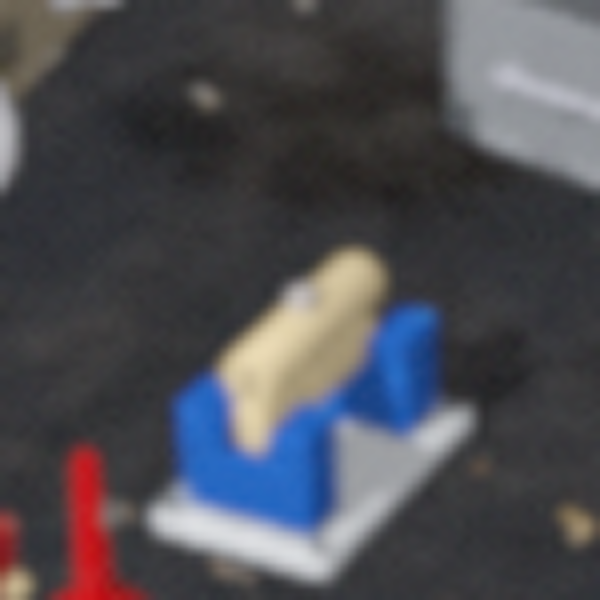

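View pics/t19f.png

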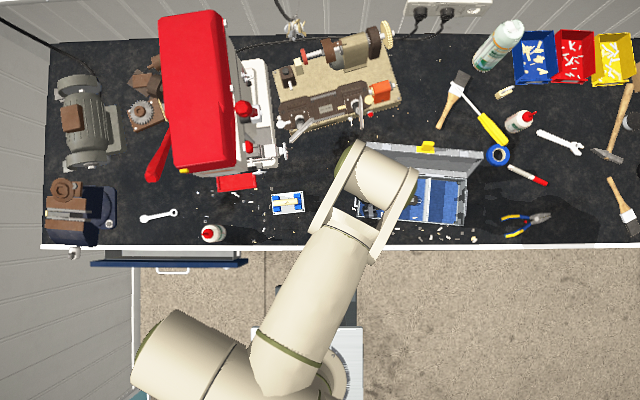

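```bash
python3 - <<'E'
from h import *
t=optics.grab_frame("top")
a=plane(t,[[273.2,203.2]],.06)[0];
for z in (.047,.055):
  b=plane(t,[[298.0,201.1]],z)[0];m=(a+b)[:2]/2
  u=np.array([np.cos(SY),np.sin(SY)]);v=np.array([-u[1],u[0]])
  print(a,b,np.linalg.norm((a-b)[:2]),"off x,y in stand",(m-STAND)@u,(m-STAND)@v)
E
```

```text
[0.50179047 0.08307975 0.06      ] [0.50781834 0.01632408 0.047     ] 0.06702726145822452 off x,y in stand 0.0010191190906294586 0.0021111338243452534
[0.50179047 0.08307975 0.06      ] [0.50742215 0.01570136 0.055     ] 0.06761332884947886 off x,y in stand 0.0007910801803985796 0.001820988429172042
```

```bash
python3 - <<'E'
from h import *
print(workorder.job_done()); print(manip.state()["time"])
E
```

```text
the job is handed in; nothing more can be done
None
the job is handed in; nothing more can be done
```

The case is open with its lid resting on the stop, and the lock cylinder sits upright in both slots of the blue stand, thin side down. I handed the job in at about 24 s of the 58 s allowed.

**Lid:** It took two tries.
- **First try:** I held the tab too shallowly and the grip slipped, so I set the lid back down and took a deeper grip.
- **Second try:** The grip held to about upright, then slipped off the tab. The lid was past balance by then, with the shut fingers behind the tab, so I let it follow them back onto the stop. The top picture put it at about 1.85 rad, and it was still open in the last pictures.

**Cylinder:** It went into the slots without resistance. It stopped at a tool height of 36.5 mm under about 16 N of pressure, where I expected 36.7 mm for fully home. After release, both views show it upright in the slots.

**Centring:** The last top picture puts it about 2 mm off centre along the slots and 1 mm across. Cameras and arm disagreed by about 3–4 mm in y, so I corrected for that against the scene picture before placing it. I judged the remaining 2 mm close enough and left it.

**Everything else:** The tape and key fob were still in their compartments, undisturbed, when I lifted the cylinder out. In the last picture the arm partly hides the case, so I did not recheck them at the very end. The oil bottle has not moved. The gripper was clear of everything, with force readings near zero.

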